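Set the bearing pointer and press the lubricating coupler onto its nipple

TASK

First turn the black knob on the blue bearing block until the red pointer on its dial stands in the green band, and let go of the knob. Then take the orange coupler out of its rest, press its open mouth squarely onto the tilted brass nipple until it snaps over and sits fully home on the nipple's seat, and finish while still gripping the coupler and holding it pressed home against the spring. Leave the other things on the table undisturbed.

Things in the scene. Friction and masses are not known exactly. Their poses are not given: they have to be found in the camera images.
- knob_grip (a point): Black fluted round knob, 32 mm wide, 28 mm tall, vertical axis, left on the blue bearing block (210x90 mm, fixed to the table, place and yaw vary). Point on its axis, 66 mm above the table, 8 mm below its top, 20 mm above its underside; the pedestal below is 40 mm above the table. Turns with slight friction (0.05 N m) and stays where left.
- pointer (a joint): Angle (rad) of the red pointer, 36 mm long, on the white 80 mm dial right of the knob. 0 = middle of the green band (-0.1 to 0.1), on the dial's robot side. Positive = anticlockwise from above. Geared to the knob: turns the same way, 0.4 rad per rad of the knob. Starts at 0.32 to 0.84, so the knob must go clockwise from above.
- coupler_mid (a point): Loose coupler, 86 mm long, 0.18 to 0.35 kg, standing upright, mouth down, in its rest. Point: middle of its orange grip, a 24 mm square section 48 mm long, flats facing this point's x and y. z points from mouth to top end; mouth 56 mm below the point, top end 30 mm above it, a 32 mm steel collar 24 to 30 mm below it. Starts 61 mm above the table.
- coupler_mouth (a point): Centre of the coupler's open mouth, at the end of its steel nose (26 mm outside diameter); z points along the coupler from mouth to top end. The mouth is a cone 18 mm wide narrowing to a 12 mm bore 5 mm inside. Round inside, so its turn about z does not matter.
- rest: Grey round rest, 40 mm wide on a 68 mm foot, right of the block, fixed to the table, rim 24 mm above the table; origin under its centre. The coupler stands loosely in it and lifts straight out.
- nipple_seat (a point): Seat at the foot of the brass nipple on the right part of the block, 59 mm above the table: the shoulder (23 mm across) on which the mouth's edge lands when fully home. z points outward along the nipple, tilted 0.45 rad (26 degrees) from vertical toward the block's front (robot's side).
- nipple_tip (a point): Tip of the nipple's stem, 10 mm thick, 24 mm above the seat along z (same axes as the seat). A spring pin 6.4 mm thick stands 10 mm farther out. Four spring catch balls 13 mm above the seat swell the stem to 15 mm: they push back with about 8 N when the mouth is 10 mm above the seat, then the coupler snaps over, and is past them at 2.5 mm.
- nipple_pin (a joint): How far the spring pin is pushed in (m): 0 at rest, about 0.009 with the coupler fully home on the seat. The coupler meets it with the mouth 9 mm above the seat; the spring pushes back with 3 N there, growing to 12 N at home, then the seat stops it hard. If let go, the spring pushes the coupler back off home.
- timer: Bystander: white lab timer, 66x62x21 mm, near the front edge; origin under its centre. Not to be moved.
- marker: Bystander: marker pen, 133 mm long, near the front edge; origin under its centre. Not to be moved.
- calculator: Bystander: dark calculator, 125x72x16 mm, behind the rest; origin under its centre. Not to be moved.
- beaker: Bystander: clear beaker, 53 mm wide, 71 mm tall, at the back; origin under its centre. Not to be moved.
- sample_jar_2: Bystander: white jar with blue lid, 48 mm wide, 72 mm tall, at the back; origin under its centre. Not to be moved.
- tape_roll: Bystander: roll of tape, 72 mm wide, 19 mm tall, at the back; origin under its centre. Not to be moved.
There are look-alikes about, which are no part of the job. Of the things that look like the part that bears coupler_mid, the larger one is meant.

How it is judged:
By the outcome, as a careful person would: the job done as asked, in the order asked, and still so for the second after the job is handed in, while the arm keeps its last pose, push and grip.
It also fails if it takes over 67 s, if anything falls off the work surface, if the arm or the gripper's body presses on something with over 40 N, if the wrist force passes 120 N, or if a joint passes its speed limit or range.

ROBOT

A 6-joint arm with a two-finger parallel gripper is mounted at the origin on a cart in front of the work surface, level with it; the furniture and walls round the work are solid. World frame = base frame: x ahead of the robot, y to its left, z up, the work surface at z = 0. Lengths are in m, angles in rad, forces in N, time in s.
With the tool pointing down it reaches from about 0.425 to 1.125 m from the base axis. Payload 14.9 kg.
Tool frame: the origin (TCP) lies between the finger pads; the fingertips stand 19 mm ahead of it and the grasp point (between the pads) is the TCP; x points along the fingers, y is the direction in which the jaws open and shut, and the axes are right-handed (so a half turn about x gives the same grasp; the last joint's range is limited). The gripper opens to 91 mm and grips with 3 to 60 N. Pads are 32 mm wide; open, the fingers measure 118 mm over their backs; the gripper's body (76 mm by 178 mm) begins 60 mm behind the grasp point.
Start: joints at [-1.235, 0.379, 1.734, -0, 1.028, -0.033], TCP at [0.252, -0.653, 0.233] pointing down, gripper open.
Joint ranges: [-2.77, 2.77], [-0.74, 2.19], [0, 2.66], [-1.06, 4.2], [0.31, 2.87], [-3.08, 3.08]. Speed limits (rad/s): [1.89, 1.89, 2.39, 3.14, 3.14, 3.14].

INTERFACE

Orientations are given as a unit quaternion [x, y, z, w].
In Python, from station import ctrl gives the robot as it stands. The module is installed in compiled form; this text tells all that it offers.
- The arm moves only by the shell command python3 -m inch 'ROWS' [OPENING] [FORCE]. ROWS is JSON, a list of rows, each a list of 2 entries, a list of its own where there are three numbers: the shift along the tool's x, y, z in m, then the turn, a rotation vector about the tool's x, y, z in degrees. In form: [[[dx, dy, dz], [rx, ry, rz]], ...]. A call has 1 to 5 rows; each row shifts and turns the commanded pose from where the row before left it, along the tool's axes as they then stand; what a row does not reach is not made up. A row lasts 1/12 s, in which the tool goes at most 41.7 mm and 7.16 degrees, less where a joint would pass 70% of its speed; a pose out of reach is approached as far as the arm can. A call is refused whole if a number of a shift passes 0.0417 or a number of a turn 7.16, either way. A call with a gripper value outside its range is refused whole. OPENING is the finger opening in m, from 0 to 0.0912, set as the call begins (- or left out, the last holds). The fingers move at their own pace and stop on an object; FORCE is the grip in N (left out, the last holds). Time passes only in rows, so rows that do not move let the fingers close. It gives the time, the measured TCP pose, the force and the opening at its end, in the units of the state.
- ctrl.get_state(): the state, without advancing time (a new reading comes with each control period).
- ctrl.get_image(name): name is "scene" or "side" or "wrist"; returns the picture (384x512x3 uint8, blue, green, red); there is no depth.
- ctrl.camera_model(name): a dict with "fx", "fy", "cx", "cy" (pixels), "rvec" (rotation vector, rad) and "tvec" (3), from world to camera coordinates, as OpenCV has them; the wrist camera has in their place "mount" (4x4, takes a point from camera to tool coordinates, whose origin is the TCP and whose axes are the tool frame's). Camera axes: x right, y down, z forward; pixel columns grow to the right and rows downward; lengths in m; the calibration is good to about 2 mm. A picture is of the moment at which its call begins: read the wrist's pose just before it. camera_model takes no time and is no camera call.
- ctrl.hand_in(): hands the job in, once; it reports no verdict.
The state is a dict: "clock": time; "joint_pos": joint angles; "dq": joint speeds; "joint_torque": joint torques, N m; "eef_pos": TCP position; "eef_rot": TCP orientation; "contact_force": force on the tool from outside, world axes, zero at the start; "torque": the same for the moment, N m; "finger_gap": opening from 0.0 (shut) to 1.0 (fully open).
Only numpy, scipy, OpenCV 4.12 (cv2) and the standard library are available. Lean on these libraries where they do the work, as an engineer would, in place of code of your own. Each camera call takes 0.05 s, during which the arm holds its last target.

## Working session

There is one attempt and no reset: what is moved stays moved. The work goes in short steps, Python scripts to look and compute and a shell command to move; the robot and the scene stay as the last step left them, time stands still between calls to the robot, and variables do not carry over. Pictures are saved under pics/ and viewed, and the job is handed in when it is done.

```bash
mkdir -p pics && ls && python3 - <<'E'
from station import ctrl
import cv2
print(ctrl.get_state())
for n in ("scene","side","wrist"):
    print(n,ctrl.camera_model(n))
    cv2.imwrite(f"pics/{n}0.png",ctrl.get_image(n))
E
```

```text
pics
{'clock': 0.0, 'joint_pos': array([-1.23531316e+00,  3.79389508e-01,  1.73477695e+00, -1.01645064e-05,
        1.02852248e+00, -3.32972338e-02]), 'dq': array([ 3.70254321e-05, -5.58492670e-04, -1.33691206e-03,  6.78598508e-04,
       -7.63033575e-05,  2.70396911e-04]), 'joint_torque': array([-1.99680508e-03, -7.63723540e+01, -4.34365726e+01,  6.48952578e-02,
        4.22071607e-02, -7.81181097e-05]), 'eef_pos': array([ 0.25220431, -0.65258151,  0.23230347]), 'eef_rot': array([-0.69505825, -0.1300305 ,  0.69518101, -0.12926507]), 'contact_force': array([-0.76629727,  0.7820065 , -0.498751  ]), 'torque': array([-0.03670369,  0.02327551, -0.02752691]), 'finger_gap': 1.000495395791182}
scene {'fx': 464.3791334308985, 'fy': 464.3791334308985, 'cx': 249.00100811130068, 'cy': 195.65025018357937, 'rvec': array([ 1.14818002, -2.01214674,  1.21212958]), 'tvec': array([0.20207661, 0.31725519, 0.95425128])}
side {'fx': 402.44107504805277, 'fy': 402.44107504805277, 'cx': 259.24200816176005, 'cy': 190.55597575664348, 'rvec': array([ 0.56147537, -2.52887989,  1.36227256]), 'tvec': array([0.43754833, 0.23358533, 0.7695291 ])}
wrist {'fx': 310.33004905128746, 'fy': 310.33004905128746, 'cx': 252.22605035853695, 'cy': 186.0145494468993, 'mount': array([[-1.16855219e-03, -2.60775395e-01,  9.65398792e-01,
        -1.52114389e-01],
       [ 9.99998597e-01,  8.54024720e-04,  1.44112381e-03,
        -8.22430614e-04],
       [-1.20028406e-03,  9.65399122e-01,  2.60774031e-01,
        -7.38056932e-02],
       [ 0.00000000e+00,  0.00000000e+00,  0.00000000e+00,
         1.00000000e+00]])}
```

View pics/scene0.png

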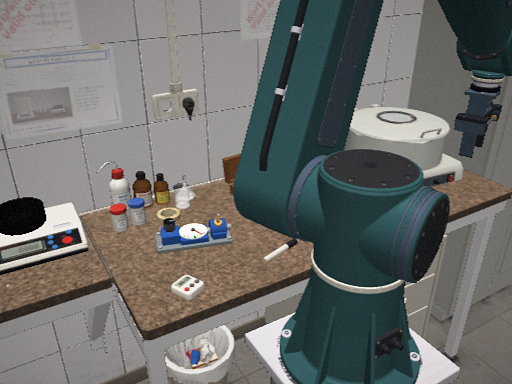

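View pics/side0.png

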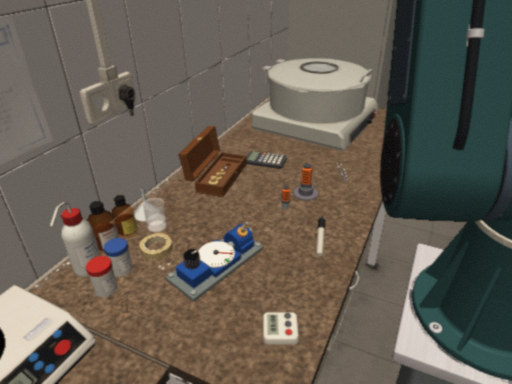

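View pics/wrist0.png

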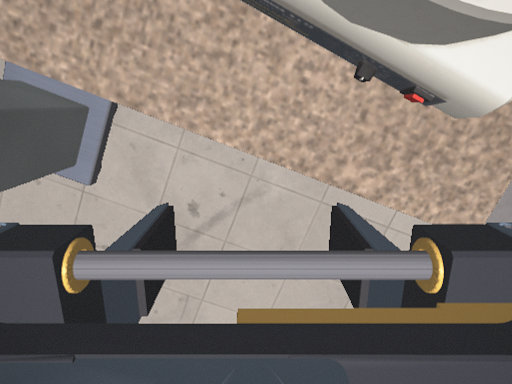

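```bash
cat > h.py <<'E'
import numpy as np, cv2
from scipy.spatial.transform import Rotation as R
from station import ctrl
def cam(n, st=None):
    m=ctrl.camera_model(n)
    K=np.array([[m['fx'],0,m['cx']],[0,m['fy'],m['cy']],[0,0,1.]])
    if 'rvec' in m:
        Rm=cv2.Rodrigues(m['rvec'])[0]; t=m['tvec']
    else:
        st=st or ctrl.get_state()
        T=np.eye(4);T[:3,:3]=R.from_quat(st['eef_rot']).as_matrix();T[:3,3]=st['eef_pos']
        W=np.linalg.inv(T@m['mount']); Rm=W[:3,:3];t=W[:3,3]
    return K,Rm,t
def proj(c,p):
    K,Rm,t=c; q=K@(Rm@np.asarray(p,float)+t); return q[:2]/q[2]
def ray(c,uv):
    K,Rm,t=c; d=Rm.T@np.linalg.solve(K,[uv[0],uv[1],1.]); return -Rm.T@t,d/np.linalg.norm(d)
def atz(c,uv,z):
    o,d=ray(c,uv); return o+d*(z-o[2])/d[2]
def tri(obs):
    A=np.zeros((3,3));b=np.zeros(3)
    for c,uv in obs:
        o,d=ray(c,uv);P=np.eye(3)-np.outer(d,d);A+=P;b+=P@o
    x=np.linalg.solve(A,b); return x,[np.round(proj(c,x)-uv,1) for c,uv in obs]
def crop(img,x0,y0,w,h,s,name):
    c=cv2.resize(img[y0:y0+h,x0:x0+w],None,fx=s,fy=s,interpolation=cv2.INTER_CUBIC)
    for i in range(x0-x0%10+10,x0+w,10):
        cv2.line(c,((i-x0)*s,0),((i-x0)*s,5 if i%50 else 12),(0,255,255),1)
        if i%20==0: cv2.putText(c,str(i),((i-x0)*s-8,22),0,.35,(0,255,255),1)
    for j in range(y0-y0%10+10,y0+h,10):
        cv2.line(c,(0,(j-y0)*s),(5,(j-y0)*s),(0,255,255),1)
        if j%20==0: cv2.putText(c,str(j),(7,(j-y0)*s+4),0,.35,(0,255,255),1)
    cv2.imwrite(name,c)
def delta(target_pos,target_R=None):
    "remaining shift in tool axes (m) and rotvec in tool axes (deg)"
    st=ctrl.get_state(); Rt=R.from_quat(st['eef_rot']).as_matrix()
    d=Rt.T@(np.asarray(target_pos)-st['eef_pos'])
    r=np.zeros(3) if target_R is None else np.degrees(R.from_matrix(Rt.T@target_R).as_rotvec())
    return d,r
E
python3 - <<'E'
from h import *
s=cv2.imread('pics/side0.png');c=cv2.imread('pics/scene0.png')
crop(s,160,215,110,85,7,'pics/side_block.png')
crop(s,270,150,85,65,9,'pics/side_coup.png')
crop(c,145,200,100,60,8,'pics/scene_block.png')
E
```

```text
(no output)
```

View pics/side_block.png

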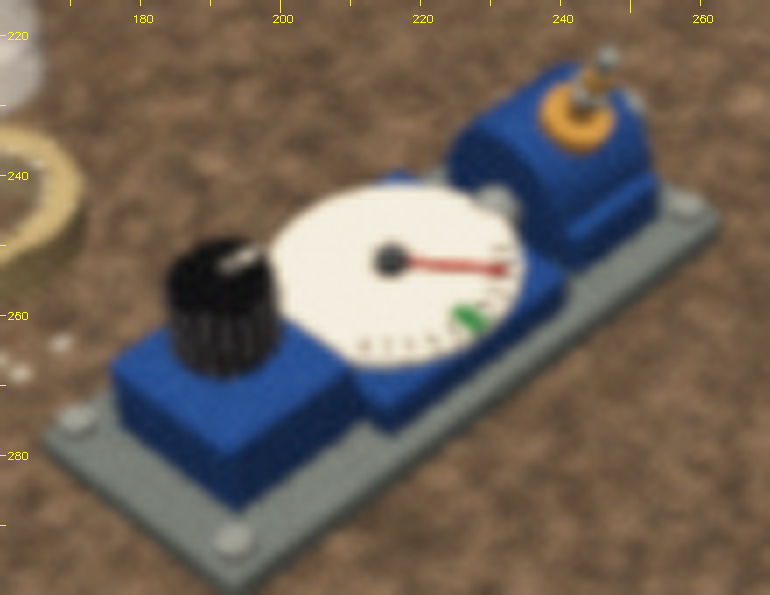

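View pics/side_coup.png

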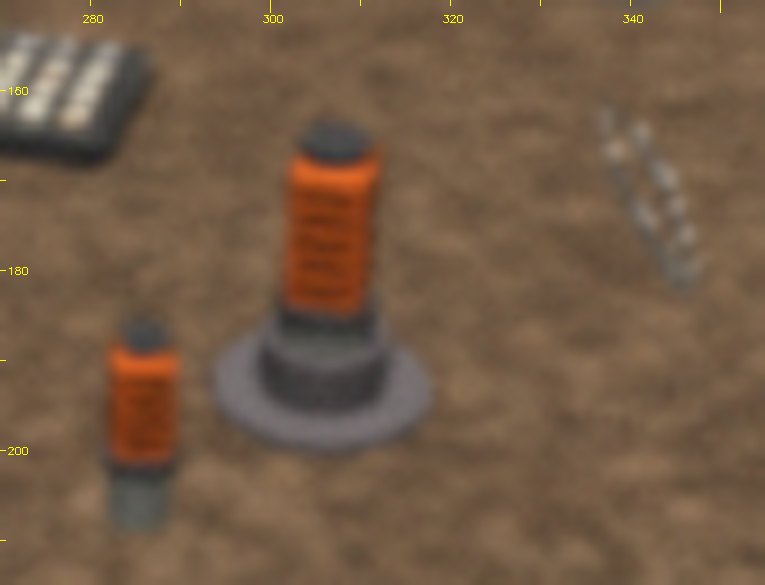

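View pics/scene_block.png

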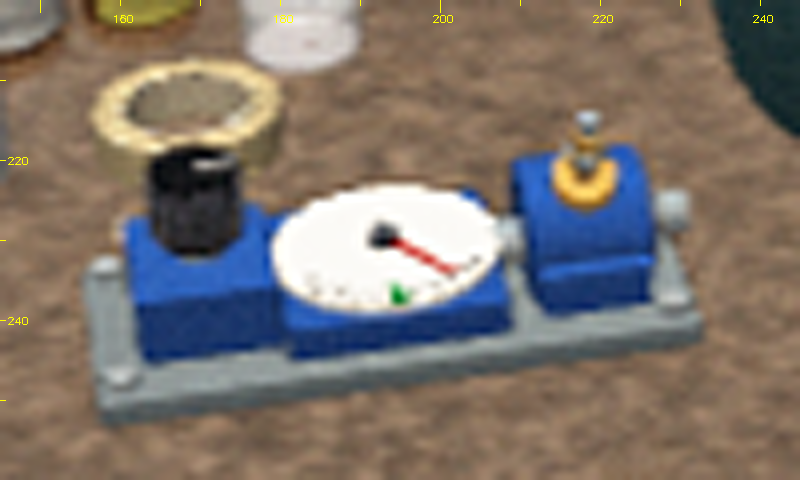

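```bash
python3 - <<'E'
from h import *
np.set_printoptions(precision=4,suppress=True)
S=cam('side');C=cam('scene')
print('knobtop',tri([(S,(191.6,253.5)),(C,(169.4,220.8))]), atz(S,(191.6,253.5),.074),atz(C,(169.4,220.8),.074))
print('dial',tri([(S,(215.8,252.3)),(C,(192.6,229.5))]))
print('base top z? corners side', [atz(S,p,.008) for p in [(193.3,297.5),(166.3,276.5),(262.9,244.5)]])
print('scene', [atz(C,p,.008) for p in [(157.6,250.7),(232.3,240.3),(156.2,232.9)]])
print('pin tip',tri([(S,(246.8,223)),(C,(218.4,214.8))]))
print('seat',tri([(S,(242.5,231)),(C,(217.9,222.3))]))
print('coup top', atz(S,(307.3,165.2),.091), 'rest foot',atz(S,(305.8,192),.006), 'rim',atz(S,(305.8,188.3),.024))
print('ptr tip',tri([(S,(231.3,253.4)),(C,(201.7,233.9))]),atz(S,(231.3,253.4),.045),'green',tri([(S,(226.5,260.4)),(C,(194.7,236.8))]))
print('pens',atz(S,(320,238),.01),'timer',atz(S,(281,328),.01),'smallc',atz(S,(285.5,200),.02),'calc',atz(S,(266,159),.01))
E
```

```text
knobtop (array([0.5573, 0.1614, 0.0732]), [array([ 0. , -0.5]), array([-0.1,  0.3])]) [0.5561 0.1633 0.074 ] [0.5573 0.1609 0.074 ]
dial (array([0.5381, 0.1032, 0.0364]), [array([ 0. , -0.6]), array([-0.2,  0.4])])
base top z? corners side [array([0.5283, 0.2113, 0.008 ]), array([0.6114, 0.1868, 0.008 ]), array([0.4699, 0.0096, 0.008 ])]
scene [array([0.5316, 0.2114, 0.008 ]), array([0.4723, 0.0123, 0.008 ]), array([0.6201, 0.1827, 0.008 ])]
pin tip (array([0.4924, 0.043 , 0.0886]), [array([ 0. , -0.6]), array([-0.2,  0.4])])
seat (array([0.5062, 0.0385, 0.0572]), [array([ 0. , -0.2]), array([-0. ,  0.1])])
coup top [ 0.4563 -0.2414  0.091 ] rest foot [ 0.4555 -0.2415  0.006 ] rim [ 0.4534 -0.2326  0.024 ]
ptr tip (array([0.5078, 0.0895, 0.0337]), [array([ 0. , -0.6]), array([-0.2,  0.4])]) [0.5005 0.102  0.045 ] green (array([0.5078, 0.1108, 0.0314]), [array([ 0. , -0.6]), array([-0.2,  0.4])])
pens [ 0.3573 -0.0652  0.01  ] timer [0.3426 0.2065 0.01  ] smallc [ 0.4845 -0.1631  0.02  ] calc [ 0.6308 -0.3611  0.01  ]
```

```bash
python3 - <<'E'
from h import *
np.set_printoptions(precision=4,suppress=True)
S=cam('side');st=ctrl.get_state()
print(R.from_quat(st['eef_rot']).as_matrix())
for n,p in dict(white=(85,275),brown=(110,245),br2=(128,233),redjar=(104,293),bluejar=(122,274),beaker=(155,229),tape=(155,248)).items(): print(n,atz(S,p,0))
d,r=delta([.557,.161,.16]);print(d)
E
```

```text
[[-0.0002  0.3605 -0.9328]
 [ 0.0008 -0.9328 -0.3605]
 [-1.     -0.0008 -0.0001]]
white [0.7781 0.2504 0.    ]
brown [0.7981 0.1528 0.    ]
br2 [0.7895 0.1003 0.    ]
redjar [0.7046 0.2721 0.    ]
bluejar [0.708  0.2147 0.    ]
beaker [0.7393 0.0601 0.    ]
tape [0.6956 0.1171 0.    ]
[ 0.073  -0.6491 -0.5776]
```

```bash
python3 -m inch '[[[0,-0.005,-0.041],[-3.7,0,0]],[[0,-0.005,-0.041],[-3.7,0,0]],[[0,-0.005,-0.041],[-3.7,0,0]],[[0,-0.005,-0.041],[-3.7,0,0]],[[0,-0.005,-0.041],[-3.7,0,0]]]' 0.06 20 && python3 -m inch '[[[0,-0.005,-0.041],[-3.7,0,0]],[[0,-0.005,-0.041],[-3.7,0,0]],[[0,-0.005,-0.041],[-3.7,0,0]],[[0,-0.005,-0.041],[-3.7,0,0]],[[0,-0.005,-0.041],[-3.7,0,0]]]'
```

```text
clock: 0.57
eef_pos: [0.4212, -0.5323, 0.2327]
eef_rot: [0.665, 0.241, -0.665, 0.241]
contact_force: [0.2, -1.1, 0.5]
finger_gap: 0.676
clock: 0.98
eef_pos: [0.5418, -0.3655, 0.2328]
eef_rot: [-0.617, -0.345, 0.617, -0.345]
contact_force: [0.4, -1.3, -1.0]
finger_gap: 0.657
```

```bash
python3 -m inch '[[[0,-0.005,-0.041],[-3.7,0,0]],[[0,-0.005,-0.041],[-3.7,0,0]],[[0,-0.005,-0.041],[-3.7,0,0]],[[0,-0.005,-0.041],[-3.7,0,0]],[[0,-0.005,-0.041],[-3.7,0,0]]]' && python3 -m inch '[[[0,-0.005,-0.041],[-3.7,0,0]],[[0,-0.005,-0.041],[-3.7,0,0]],[[0,-0.005,-0.041],[-3.7,0,0]],[[0,-0.005,-0.041],[-3.7,0,0]],[[0,-0.005,-0.02],[-3.7,0,0]]]' && python3 - <<'E'
from h import *
np.set_printoptions(precision=4,suppress=True)
st=ctrl.get_state();print(st['joint_pos'],st['eef_pos']);c=cam('wrist',st)
im=ctrl.get_image('wrist');cv2.imwrite('pics/w1.png',im)
print(delta([.557,.161,.12]))
print('knob pred',proj(c,[.557,.161,.074]),'seat',proj(c,[.5062,.0385,.0572]))
E
```

```text
clock: 1.4
eef_pos: [0.6031, -0.1691, 0.2328]
eef_rot: [0.554, 0.439, -0.554, 0.439]
contact_force: [0.2, 1.0, -0.2]
finger_gap: 0.658
clock: 1.82
eef_pos: [0.5993, 0.0172, 0.2328]
eef_rot: [0.476, 0.523, -0.476, 0.523]
contact_force: [0.2, 0.7, 0.0]
finger_gap: 0.656
[-0.0104  0.2235  1.942   0.0005  0.9763 -0.1051] [0.5993 0.0172 0.2328]
(array([ 0.1128, -0.0267, -0.1458]), array([0., 0., 0.]))
knob pred [220.6317  18.5406] seat [166.2021 145.2696]
```

View pics/w1.png

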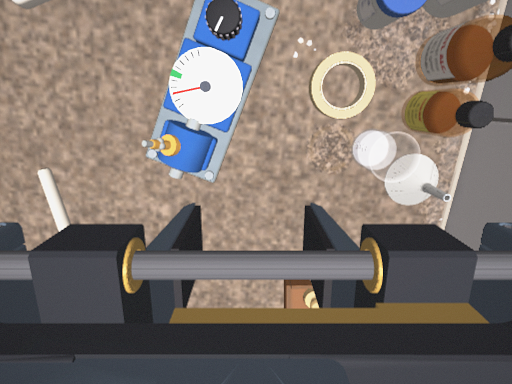

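```bash
python3 - <<'E'
from h import *
im=cv2.imread('pics/w1.png');crop(im,135,0,150,190,4,'pics/w1c.png')
crop(im,135,110,100,75,8,'pics/w1n.png')
E
```

```text
(no output)
```

View pics/w1c.png

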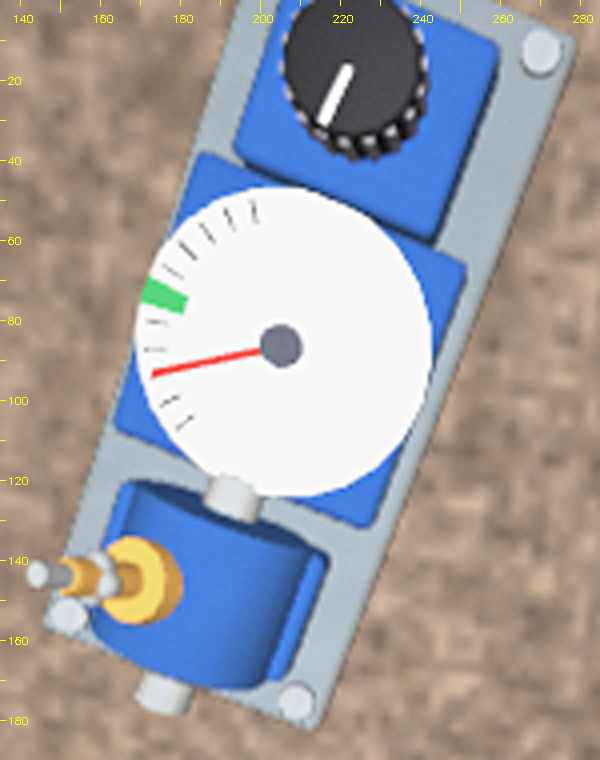

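View pics/w1n.png

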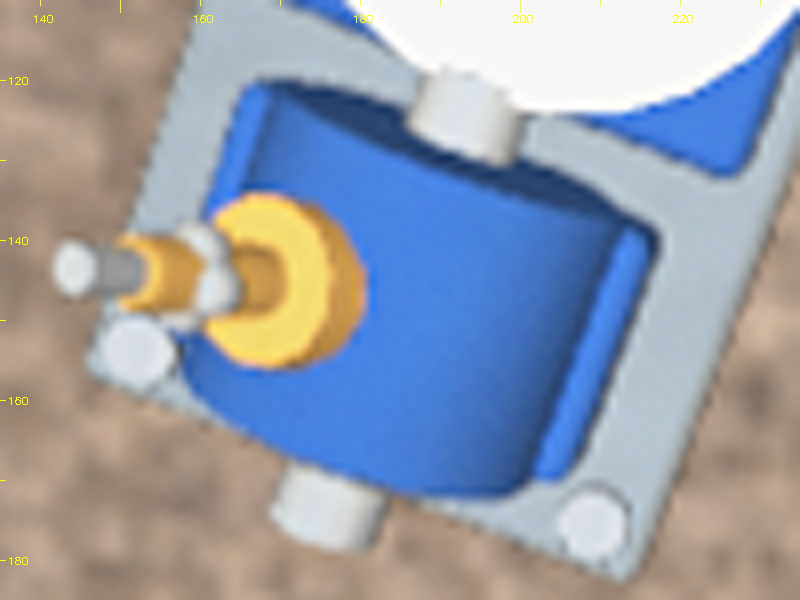

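```bash
cat >> h.py <<'E'
def ptr(c,cen,tip,grn,z=.036):
    a=[atz(c,p,z) for p in (cen,tip,grn)]
    f=lambda v:np.arctan2(v[1],v[0])
    return a[0],(f(a[1]-a[0])-f(a[2]-a[0])+np.pi)%(2*np.pi)-np.pi, f(a[2]-a[0])
E
python3 - <<'E'
from h import *
np.set_printoptions(precision=4,suppress=True)
c=cam('wrist');S=cam('side');C=cam('scene')
print(ptr(c,(205.2,86.2),(173,93.5),(175.8,74)))
print(atz(c,(224,16.5),.074))
print('dial',tri([(c,(205.2,86.2)),(S,(215.8,252.3)),(C,(192.6,229.5))]))
print('seat',tri([(c,(168.5,145.1)),(S,(242.5,231)),(C,(217.9,222.3))]),atz(c,(168.5,145.1),.059))
print('pin',tri([(c,(144.4,143.7)),(S,(246.8,223)),(C,(218.4,214.8))]))
# corners of baseplate, screws
for p in [(146.5,156),(213.5,182)]: print(atz(c,p,.008))
for p in [(152.2,153),(209,175),(270,12.5)]: print('screw',atz(c,p,.010))
E
```

```text
(array([0.5391, 0.1036, 0.036 ]), np.float64(0.5930391463633757), np.float64(2.8612873717012492))
[0.5579 0.1641 0.074 ]
dial (array([0.5387, 0.1031, 0.0361]), [array([-0.4,  0.4]), array([-0.2, -0.5]), array([-0.2,  0.4])])
seat (array([0.5067, 0.0388, 0.057 ]), [array([-0.6,  0.8]), array([-0.2, -0. ]), array([-0.2,  0.2])]) [0.5078 0.04   0.059 ]
pin (array([0.4923, 0.0434, 0.0887]), [array([-0.2,  0.4]), array([-0. , -0.6]), array([-0.3,  0.5])])
[0.4684 0.0157 0.008 ]
[ 0.5524 -0.0088  0.008 ]
screw [0.4759 0.0205 0.01  ]
screw [0.5464 0.0001 0.01  ]
screw [0.6006 0.1878 0.01  ]
```

```bash
python3 -m inch '[[[0.02,-0.0068,-0.0367],[0,0,0]],[[0.02,-0.0068,-0.0367],[0,0,0]],[[0.03,-0.0068,-0.0367],[0,0,0]],[[0.03,-0.0068,-0.0367],[0,0,0]],[[0,0,0],[0,0,0]]]' && python3 - <<'E'
from h import *
np.set_printoptions(precision=4,suppress=True)
st=ctrl.get_state();print(st['joint_pos'],st['eef_pos'])
print(delta([.5565,.162,.066]))
cv2.imwrite('pics/w2.png',ctrl.get_image('wrist'));crop(ctrl.get_image('side'),150,195,110,85,7,'pics/s2.png')
E
```

```text
clock: 2.28
eef_pos: [0.5583, 0.1499, 0.1368]
eef_rot: [0.475, 0.524, -0.478, 0.521]
contact_force: [-0.9, -0.8, -1.3]
finger_gap: 0.659
[0.2218 0.3284 2.0194 0.0007 0.8002 0.1292] [0.5583 0.1499 0.1368]
(array([ 0.0708, -0.0003, -0.0122]), array([0., 0., 0.]))
```

View pics/w2.png

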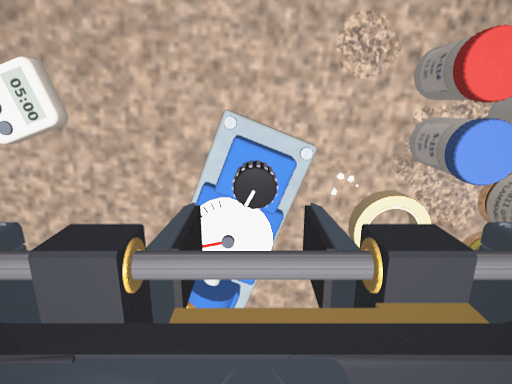

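View pics/s2.png

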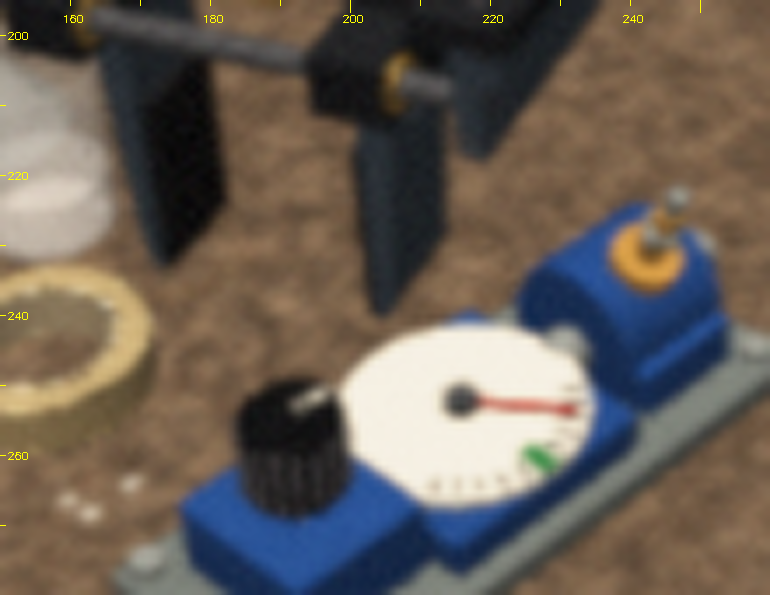

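```bash
python3 - <<'E'
from h import *
np.set_printoptions(precision=4,suppress=True)
st=ctrl.get_state();c=cam('wrist',st)
print(proj(c,[.5565,.162,.074]))
im=cv2.imread('pics/w2.png')
for k in np.linspace(0,2*np.pi,40): 
    p=proj(c,[.5565+.016*np.cos(k),.162+.016*np.sin(k),.074]); im[int(round(p[1])),int(round(p[0]))]=(0,255,0)
crop(im,200,140,110,85,7,'pics/w2c.png')
E
```

```text
[247.0936 186.1306]
```

View pics/w2c.png

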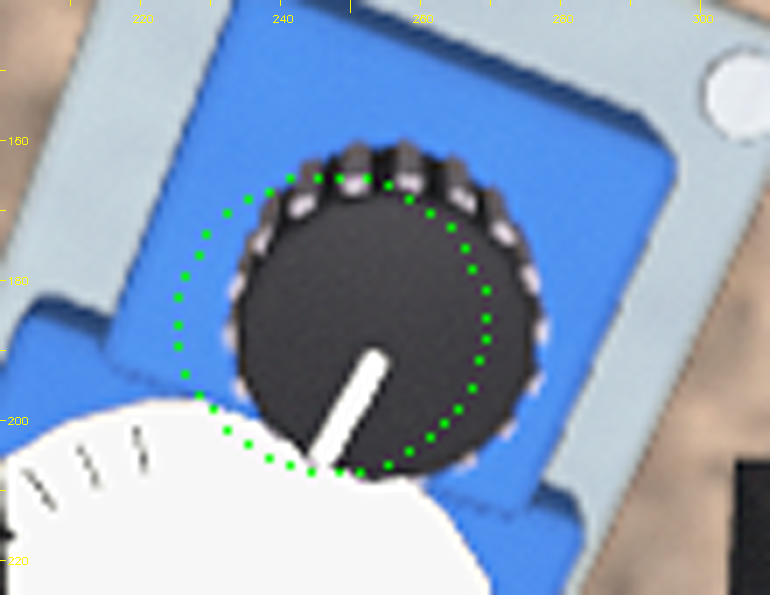

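```bash
python3 - <<'E'
from h import *
np.set_printoptions(precision=4,suppress=True)
st=ctrl.get_state();print(st['clock'],st['eef_pos'],st['dq'],R.from_quat(st['eef_rot']).as_matrix())
s2=dict(st);s2['eef_pos']=np.array([.5583,.1499,.1368]);s2['eef_rot']=np.array([.475,.524,-.478,.521])
c=cam('wrist',s2)
print(proj(c,[.5565,.162,.074]),'knob@',atz(c,(254.3,187),.074), 'screws',atz(c,(306.5,153.5),.01),atz(c,(230.5,122.5),.01))
E
```

```text
2.3833 [0.5615 0.1474 0.1404] [-0.0368 -0.0246 -0.0255 -0.0016  0.0055 -0.0103] [[-0.0021  0.9958  0.0914]
 [-0.0005  0.0914 -0.9958]
 [-1.     -0.0021  0.0003]]
[251.4986 191.1703] knob@ [0.5582 0.1653 0.074 ] screws [0.604  0.1836 0.01  ] [0.5334 0.2046 0.01  ]
```

```bash
python3 -m inch '[[[0,0,0],[0,0,0]],[[0,0,0],[0,0,0]],[[0,0,0],[0,0,0]]]' && python3 - <<'E'
from h import *
np.set_printoptions(precision=4,suppress=True)
st=ctrl.get_state();print(st['clock'],st['eef_pos'],st['dq'])
im=ctrl.get_image('wrist');cv2.imwrite('pics/w3.png',im)
c=cam('wrist',st)
print(proj(c,[.5565,.162,.074]))
for k in np.linspace(0,2*np.pi,40): 
    p=proj(c,[.5565+.016*np.cos(k),.162+.016*np.sin(k),.074]); im[int(round(p[1])),int(round(p[0]))]=(0,255,0)
crop(im,200,140,110,85,7,'pics/w3c.png')
E
```

```text
clock: 2.63
eef_pos: [0.5633, 0.146, 0.1424]
eef_rot: [0.478, 0.521, -0.477, 0.522]
contact_force: [-0.4, -0.0, 0.1]
finger_gap: 0.66
2.6333 [0.5633 0.146  0.1424] [ 0.0014  0.0013  0.0056  0.0012 -0.0005  0.002 ]
[244.5282 183.4078]
```

View pics/w3c.png

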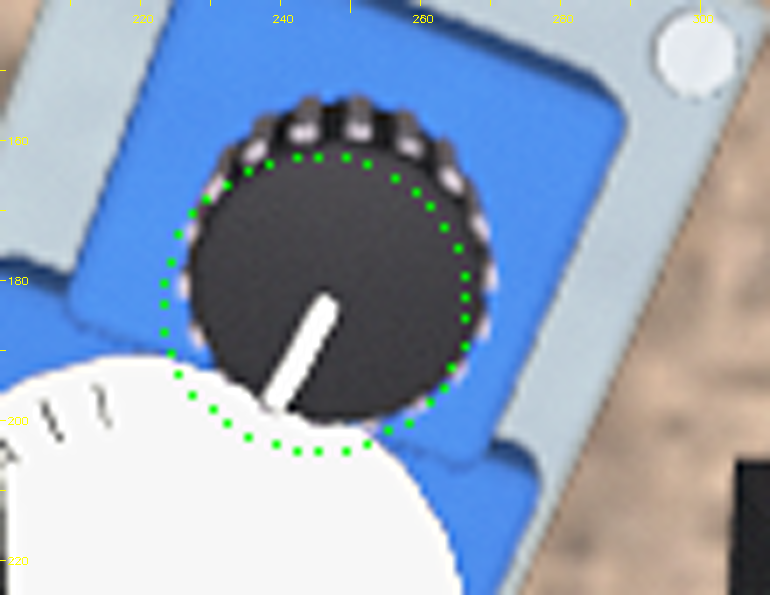

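```bash
python3 - <<'E'
from h import *
np.set_printoptions(precision=4,suppress=True)
c=cam('wrist');print(atz(c,(248,179.5),.074))
print(delta([.558,.163,.066]))
E
```

```text
[0.5586 0.1652 0.074 ]
(array([ 0.0762, -0.0037, -0.0173]), array([0., 0., 0.]))
```

```bash
python3 -m inch '[[[0.012,-0.002,-0.009],[0,0,0]],[[0.012,-0.002,-0.009],[0,0,0]],[[0.018,0,0],[0,0,0]],[[0.018,0,0],[0,0,0]],[[0.016,0,0],[0,0,0]]]' && python3 -m inch '[[[0,0,0],[0,0,0]],[[0,0,0],[0,0,0]],[[0,0,0],[0,0,0]],[[0,0,0],[0,0,0]]]' && python3 - <<'E'
from h import *
np.set_printoptions(precision=4,suppress=True)
print(delta([.558,.163,.066]))
E
```

```text
clock: 3.1
eef_pos: [0.5557, 0.165, 0.0632]
eef_rot: [0.477, 0.522, -0.477, 0.522]
contact_force: [-0.8, -0.4, 0.3]
finger_gap: 0.656
clock: 3.43
eef_pos: [0.5572, 0.1647, 0.0661]
eef_rot: [0.477, 0.522, -0.477, 0.522]
contact_force: [0.2, -0.6, 0.1]
finger_gap: 0.656
(array([0.0001, 0.0007, 0.0018]), array([0., 0., 0.]))
```

Close on the knob.

```bash
python3 -m inch '[[[0,0,0],[0,0,0]],[[0,0,0],[0,0,0]],[[0,0,0],[0,0,0]],[[0,0,0],[0,0,0]],[[0,0,0],[0,0,0]]]' 0 20 && python3 - <<'E'
from h import *
print(ctrl.get_state()['contact_force'],ctrl.get_state()['joint_pos'])
cv2.imwrite('pics/w4.png',ctrl.get_image('wrist'))
crop(ctrl.get_image('side'),160,200,110,85,7,'pics/s4.png')
E
```

```text
clock: 3.85
eef_pos: [0.5582, 0.1646, 0.0659]
eef_rot: [0.478, 0.521, -0.476, 0.523]
contact_force: [3.8, -1.2, -6.0]
finger_gap: 0.348
[ 3.75577764 -1.17167534 -6.000793  ] [ 2.46788236e-01  4.47069001e-01  2.02461860e+00 -4.42960765e-04
  6.66345113e-01  1.57405612e-01]
```

View pics/s4.png

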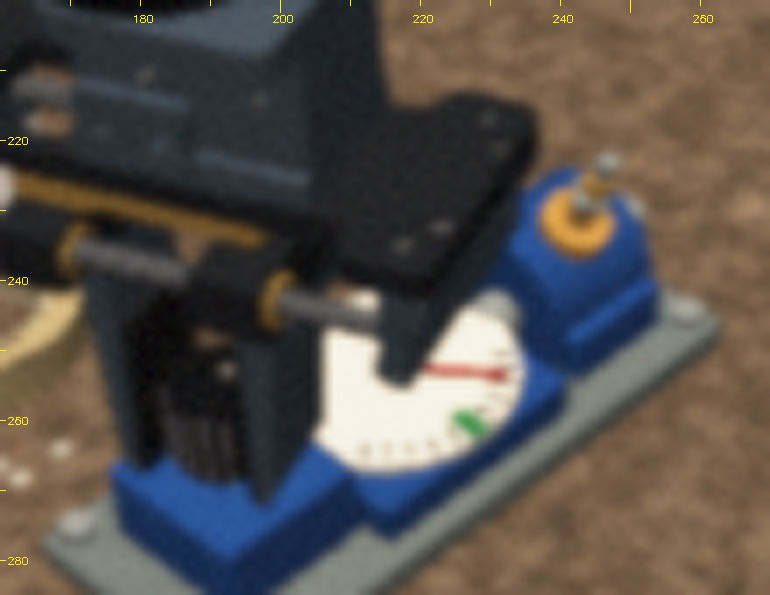

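View pics/w4.png

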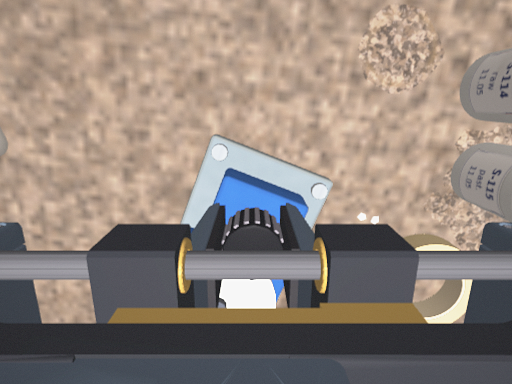

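```bash
python3 -m inch '[[[0,0,0],[7,0,0]],[[0,0,0],[7,0,0]],[[0,0,0],[7,0,0]],[[0,0,0],[7,0,0]],[[0,0,0],[7,0,0]]]' && python3 -m inch '[[[0,0,0],[7,0,0]],[[0,0,0],[7,0,0]],[[0,0,0],[7,0,0]],[[0,0,0],[7,0,0]],[[0,0,0],[7,0,0]]]' && python3 -m inch '[[[0,0,0],[7,0,0]],[[0,0,0],[0,0,0]],[[0,0,0],[0,0,0]],[[0,0,0],[0,0,0]]]' && python3 - <<'E'
from h import *
np.set_printoptions(precision=4,suppress=True)
st=ctrl.get_state();print(st['joint_pos'],st['contact_force'],st['torque'])
crop(ctrl.get_image('side'),160,200,110,85,7,'pics/s5.png')
crop(ctrl.get_image('scene'),145,200,100,60,8,'pics/c5.png')
E
```

```text
clock: 4.37
eef_pos: [0.5587, 0.1645, 0.0659]
eef_rot: [0.614, 0.352, -0.612, 0.353]
contact_force: [11.7, -2.8, -6.0]
finger_gap: 0.347
clock: 4.78
eef_pos: [0.5591, 0.1641, 0.066]
eef_rot: [0.692, 0.152, -0.689, 0.152]
contact_force: [13.0, -6.7, -8.4]
finger_gap: 0.347
clock: 5.12
eef_pos: [0.5591, 0.1641, 0.066]
eef_rot: [0.7, 0.111, -0.697, 0.112]
contact_force: [14.0, -8.2, -7.3]
finger_gap: 0.344
[ 0.2459  0.4474  2.0239 -0.0017  0.6655  1.5014] [14.0292 -8.1845 -7.3229] [-1.284  -2.3866 -0.0344]
```

View pics/s5.png

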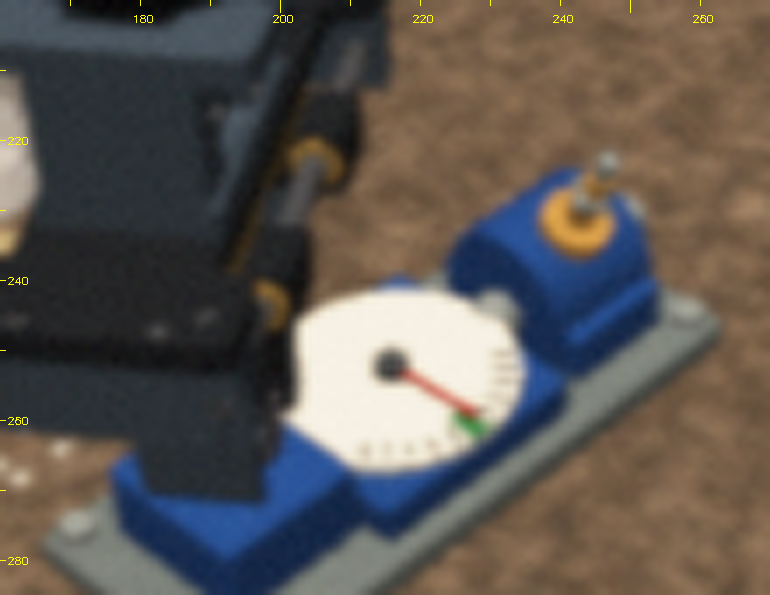

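View pics/c5.png

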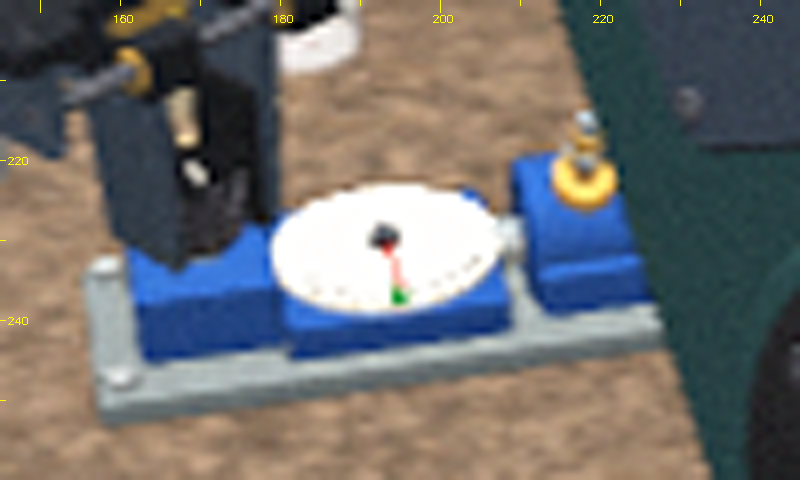

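```bash
python3 - <<'E'
from h import *
S=cam('side');C=cam('scene')
print(ptr(S,(215.7,252),(228.3,258.9),(227.1,260.6)),ptr(S,(215.7,252),(228.3,258.9),(227.1,260.6))[1])
a=[atz(S,p,.036) for p in ((215.7,252),(231.3,253.4))];print(np.arctan2(*(a[1]-a[0])[1::-1]))
a=[atz(S,p,.036) for p in ((215.7,252),(228.3,258.9))];print(np.arctan2(*(a[1]-a[0])[1::-1]),2.861-np.pi*2)
E
```

```text
(array([0.5382508 , 0.10359443, 0.036     ]), np.float64(0.14437557839396264), np.float64(2.78720544900109)) 0.14437557839396264
-2.839043413980939
2.9315810273950524 -3.422185307179586
```

```bash
python3 -m inch '[[[0,0,0],[5,0,0]],[[0,0,0],[5,0,0]],[[0,0,0],[0,0,0]],[[0,0,0],[0,0,0]],[[0,0,0],[0,0,0]]]' && python3 - <<'E'
from h import *
np.set_printoptions(precision=4,suppress=True)
crop(ctrl.get_image('side'),190,230,60,45,12,'pics/s6.png')
E
```

```text
clock: 5.63
eef_pos: [0.5591, 0.1639, 0.066]
eef_rot: [0.707, 0.05, -0.704, 0.05]
contact_force: [14.8, -9.3, -7.9]
finger_gap: 0.35
```

View pics/s6.png

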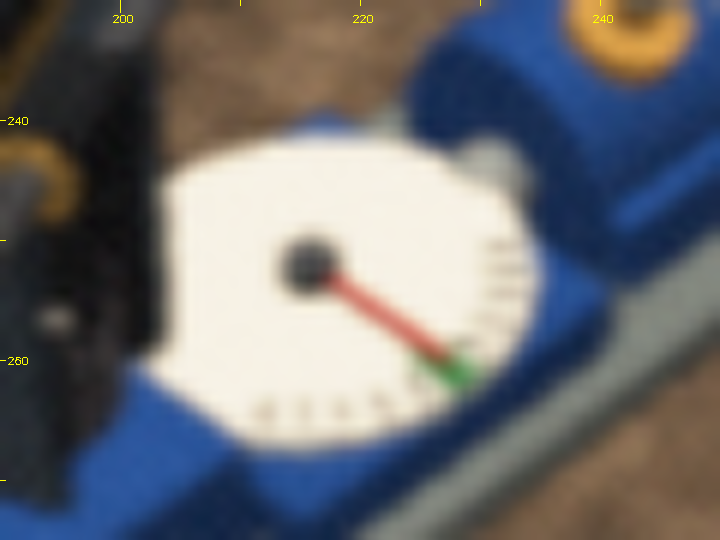

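```bash
python3 -m inch '[[[0,0,0],[0,0,0]],[[0,0,0],[0,0,0]],[[0,0,0],[0,0,0]],[[0,0,0],[0,0,0]]]' 0.055 && python3 -m inch '[[[-0.01,0,0],[0,0,0]],[[-0.025,0,0],[0,0,0]],[[-0.04,0,0],[0,0,0]],[[-0.04,0,0],[0,0,0]],[[-0.03,0,0],[0,0,0]]]' 0.06 && python3 - <<'E'
from h import *
np.set_printoptions(precision=4,suppress=True)
st=ctrl.get_state();print(st['joint_pos'],st['contact_force'],R.from_quat(st['eef_rot']).as_matrix())
crop(ctrl.get_image('side'),190,230,60,45,12,'pics/s7.png')
E
```

```text
clock: 6.02
eef_pos: [0.5565, 0.1644, 0.0653]
eef_rot: [-0.705, -0.05, 0.705, -0.05]
contact_force: [0.2, 1.3, -0.9]
finger_gap: 0.589
clock: 6.43
eef_pos: [0.5571, 0.1646, 0.2141]
eef_rot: [0.706, 0.05, -0.705, 0.05]
contact_force: [0.5, -0.2, 0.2]
finger_gap: 0.661
[0.2471 0.2173 1.9897 0.0001 0.9327 1.6758] [ 0.4522 -0.2406  0.2059] [[ 0.0019  0.1416 -0.9899]
 [ 0.0005 -0.9899 -0.1416]
 [-1.     -0.0003 -0.0019]]
```

View pics/s7.png

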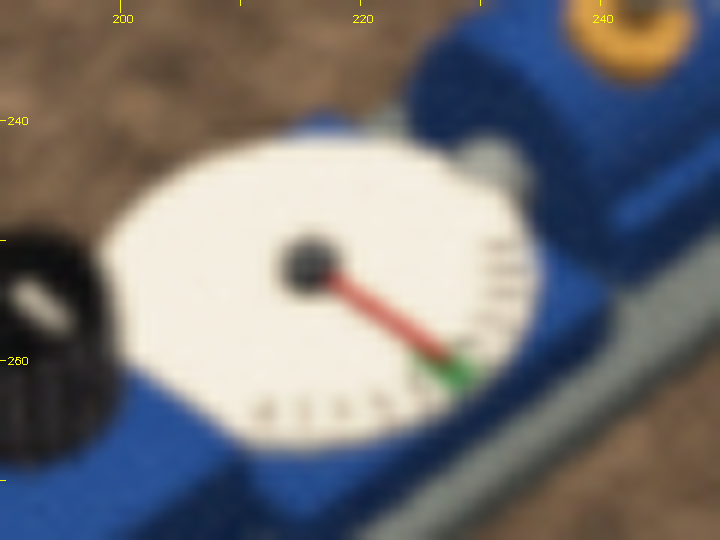

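```bash
cat >> h.py <<'E'
yaw=-.281
n=np.array([-np.sin(.45)*np.cos(yaw),-np.sin(.45)*np.sin(yaw),np.cos(.45)])
def Rt(x,y):
    x=x/np.linalg.norm(x);y=y-x*(x@y);y/=np.linalg.norm(y);return np.column_stack([x,y,np.cross(x,y)])
def go(pos,Rm,k):
    "k equal rows as tool-frame screw from current commanded~measured pose"
    d,r=delta(pos,Rm); 
    # constant body twist
    from scipy.linalg import logm
    st=ctrl.get_state();A=np.eye(4);A[:3,:3]=R.from_quat(st['eef_rot']).as_matrix();A[:3,3]=st['eef_pos']
    B=np.eye(4);B[:3,:3]=Rm;B[:3,3]=pos
    X=np.real(logm(np.linalg.inv(A)@B))/k
    v=X[:3,3];w=np.array([X[2,1],X[0,2],X[1,0]])
    # row = shift then turn: shift of one step matrix
    from scipy.linalg import expm
    M=expm(X); print('row shift',np.round(M[:3,3],4),'turn',np.round(np.degrees(w),2)); return d,r
E
python3 - <<'E'
from h import *
np.set_printoptions(precision=4,suppress=True)
seat=np.array([.5065,.039,.058])
st=ctrl.get_state();y=R.from_quat(st['eef_rot']).as_matrix()[:,1]
print(n)
T=Rt(-n,y);print(go(seat+n*.101,T,6),seat+n*.101)
T=Rt(-n,-np.array([.2773,.9608,0]));print(go(seat+n*.101,T,6))
E
```

```text
[-0.4179  0.1206  0.9004]
row shift [0.0096 0.0161 0.0201] turn [0.35 3.87 1.7 ]
(array([0.0694, 0.0995, 0.111 ]), array([ 2.1012, 23.2291, 10.1942])) [0.4643 0.0512 0.1489]
row shift [0.0089 0.0193 0.0175] turn [3.96 4.16 0.93]
(array([0.0694, 0.0995, 0.111 ]), array([23.7844, 24.9306,  5.6051]))
```

```bash
python3 -m inch '[[[0.009,0.0193,0.0175],[3.96,4.16,0.93]],[[0.009,0.0193,0.0175],[3.96,4.16,0.93]],[[0.009,0.0193,0.0175],[3.96,4.16,0.93]],[[0.009,0.0193,0.0175],[3.96,4.16,0.93]],[[0.009,0.0193,0.0175],[3.96,4.16,0.93]]]' && python3 -m inch '[[[0.009,0.0193,0.0175],[3.96,4.16,0.93]],[[0,0,0],[0,0,0]],[[0,0,0],[0,0,0]],[[0,0,0],[0,0,0]]]' && python3 - <<'E'
from h import *
np.set_printoptions(precision=4,suppress=True)
st=ctrl.get_state();print(st['joint_pos'],st['eef_pos'],st['contact_force'],R.from_quat(st['eef_rot']).as_matrix())
seat=np.array([.5065,.039,.058])
c=cam('wrist',st)
cv2.imwrite('pics/w8.png',ctrl.get_image('wrist'))
print(proj(c,seat),proj(c,seat+.034*n))
print(delta(seat+n*.101,Rt(-n,-np.array([.2773,.9608,0]))))
E
```

```text
clock: 6.9
eef_pos: [0.4779, 0.0671, 0.1563]
eef_rot: [0.82, -0.09, -0.563, -0.053]
contact_force: [0.7, -1.3, -0.3]
finger_gap: 0.657
clock: 7.23
eef_pos: [0.4704, 0.0566, 0.1482]
eef_rot: [0.83, -0.109, -0.544, -0.062]
contact_force: [0.3, -0.2, 0.1]
finger_gap: 0.659
[ 0.1625  0.0534  2.3953 -0.5155  0.3613  2.4345] [0.4704 0.0566 0.1482] [ 0.292  -0.2223  0.064 ] [[ 0.3843 -0.2479 -0.8893]
 [-0.1135 -0.9687  0.221 ]
 [-0.9162  0.0161 -0.4004]]
[260.9658 192.9758] [262.2696 207.6351]
(array([-0.0025,  0.007 ,  0.0043]), array([ 1.9554,  2.1383, -0.0995]))
```

View pics/w8.png

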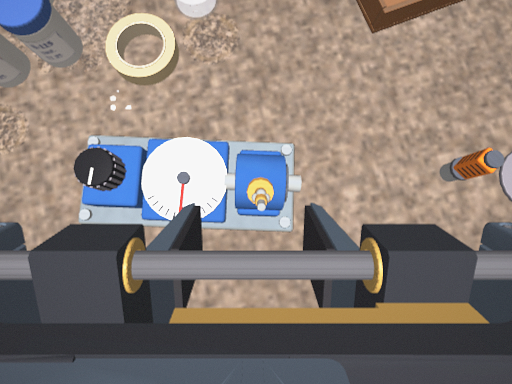

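```bash
python3 - <<'E'
from h import *
im=cv2.imread('pics/w8.png');crop(im,225,140,85,75,9,'pics/w8n.png');crop(im,70,125,170,100,4,'pics/w8d.png')
crop(im,430,130,82,80,9,'pics/w8c.png')
E
```

```text
(no output)
```

View pics/w8n.png

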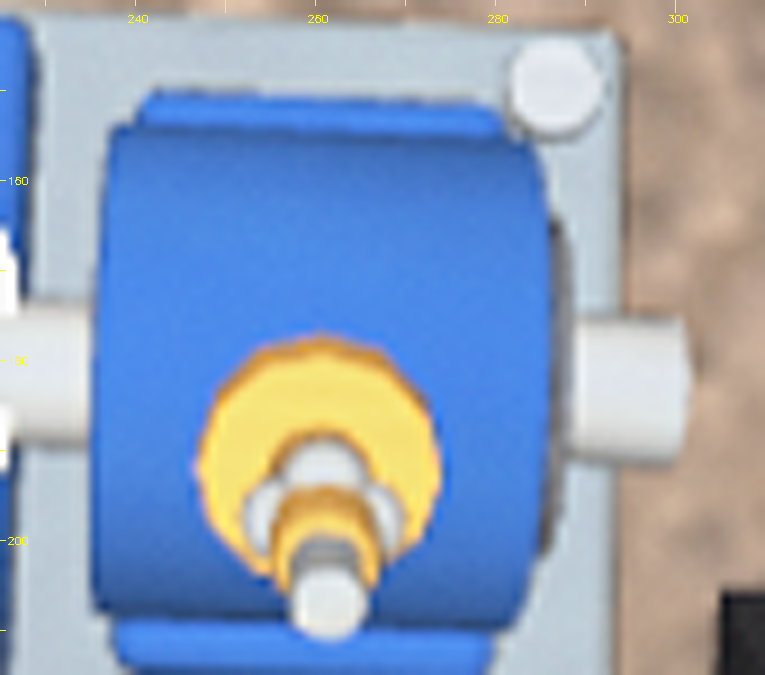

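View pics/w8c.png

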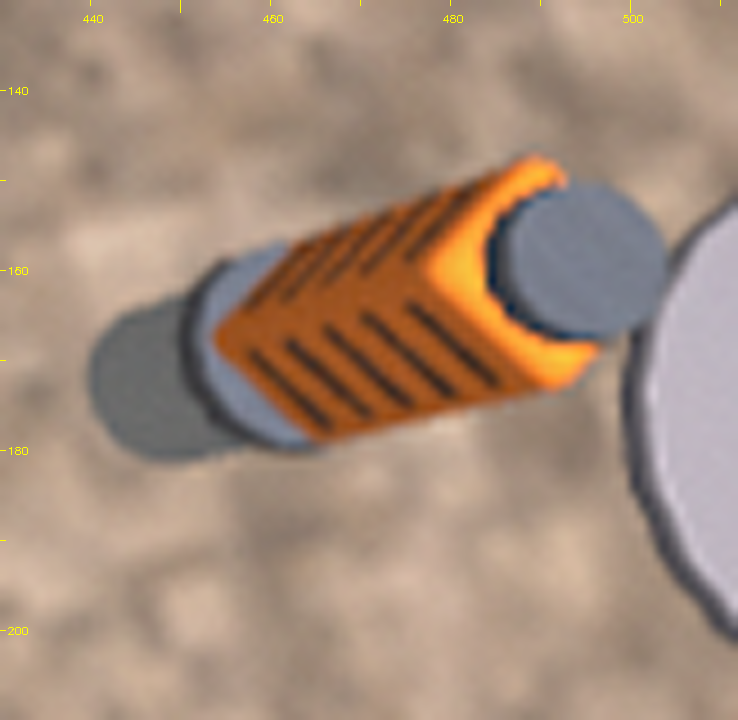

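View pics/w8d.png

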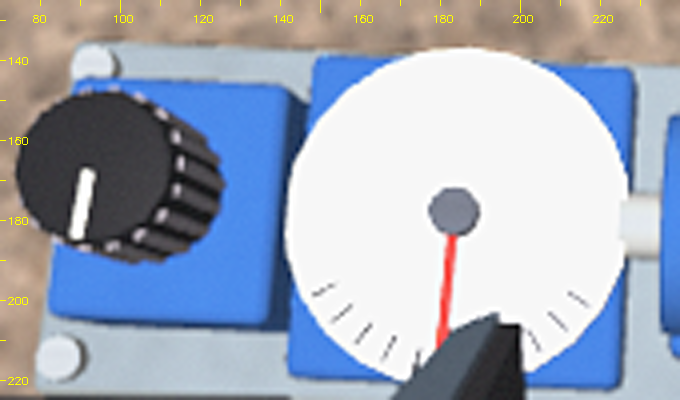

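```bash
python3 - <<'E'
from h import *
np.set_printoptions(precision=4,suppress=True)
c=cam('wrist');S=cam('side');C=cam('scene')
print('seat',tri([(c,(260.3,191.3)),(S,(242.5,231)),(C,(217.9,222.3))]),atz(c,(260.3,191.3),.059))
print('pin',tri([(c,(261.6,207)),(S,(246.8,223)),(C,(218.4,214.8))]))
# on-axis fit: seat s (z=.059) with known n: minimise reprojection of seat and pin over s, cams
from scipy.optimize import least_squares
obs=[(c,(260.3,191.3),0),(c,(261.6,207),.034),(S,(242.5,231),0),(S,(246.8,223),.034),(C,(217.9,222.3),0),(C,(218.4,214.8),.034)]
for sel in (obs,obs[:2],obs[2:]):
    for zf in (None,.059):
        f=lambda p:np.concatenate([proj(k,np.array([p[0],p[1],zf or p[2]])+h*n)-uv for k,uv,h in sel])
        r=least_squares(f,[.506,.039,.058]);print(r.x,np.round(r.fun,1))
E
```

```text
seat (array([0.5074, 0.0383, 0.0566]), [array([1.3, 1. ]), array([-0.4, -0.1]), array([-0.2,  0.1])]) [0.5083 0.0393 0.059 ]
pin (array([0.4928, 0.0431, 0.0885]), [array([0.7, 0.5]), array([-0.2, -0.6]), array([-0.3,  0.4])])
[0.5077 0.0392 0.0572] [ 0.3  0.9  0.2 -0.4 -0.7 -0.1 -0.5 -0.4 -0.5 -0.  -0.4  0.5]
[0.5075 0.0394 0.058 ] [ 0.2  0.9  0.1 -0.2 -0.7 -0.7 -0.5 -1.  -0.6 -0.5 -0.5  0. ]
[0.5061 0.0407 0.077 ] [-0.  0.  0. -0.]
[0.5077 0.0394 0.058 ] [ 0.   0.6 -0.  -0.5]
[0.5064 0.0388 0.0574] [-0.1 -0.2  0.1 -0.4 -0.2  0.1 -0.1  0.6]
[0.5052 0.0401 0.058 ] [ 0.1 -0.2  0.3 -0.5 -0.4 -0.1 -0.3  0.5]
```

```bash
python3 - <<'E'
from h import *
np.set_printoptions(precision=4,suppress=True)
S=cam('side')
for p in [(215,190),(245,160),(185,155),(217,150)]: print('box',atz(S,p,0.04))
y=np.array([-.25,-.97,0])
print(go(np.array([.456,-.20,.22]),Rt(np.array([0,0,-1.]),y),9))
E
```

```text
box [ 0.6606 -0.1015  0.04  ]
box [ 0.6626 -0.28    0.04  ]
box [ 0.8434 -0.2321  0.04  ]
box [ 0.7711 -0.301   0.04  ]
row shift [-0.0063  0.0281 -0.0072] turn [ 0.03 -2.63 -0.1 ]
(array([-0.0422,  0.2535, -0.0724]), array([  0.2741, -23.631 ,  -0.8771]))
```

```bash
python3 -m inch '[[[-0.0115,0.028,-0.0072],[0,-2.63,-0.1]],[[-0.0115,0.028,-0.0072],[0,-2.63,-0.1]],[[-0.0065,0.028,-0.0072],[0,-2.63,-0.1]],[[-0.0065,0.028,-0.0072],[0,-2.63,-0.1]],[[-0.006,0.028,-0.0072],[0,-2.63,-0.1]]]' && python3 -m inch '[[[-0.006,0.028,-0.0072],[0,-2.63,-0.1]],[[-0.005,0.028,-0.0072],[0,-2.63,-0.1]],[[-0.003,0.028,-0.0072],[0,-2.63,-0.1]],[[-0.003,0.028,-0.0072],[0,-2.63,-0.1]],[[0,0,0],[0,0,0]]]' && python3 -m inch '[[[0,0,0],[0,0,0]],[[0,0,0],[0,0,0]],[[0,0,0],[0,0,0]]]' && python3 - <<'E'
from h import *
np.set_printoptions(precision=4,suppress=True)
st=ctrl.get_state();print(st['joint_pos'],st['eef_pos'],R.from_quat(st['eef_rot']).as_matrix())
cv2.imwrite('pics/w9.png',ctrl.get_image('wrist'))
c=cam('wrist',st);print(proj(c,[.456,-.2415,.091]))
E
```

```text
clock: 7.7
eef_pos: [0.457, -0.0729, 0.1963]
eef_rot: [0.768, -0.1, -0.628, -0.075]
contact_force: [0.2, 0.7, -0.0]
finger_gap: 0.657
clock: 8.12
eef_pos: [0.4559, -0.191, 0.2184]
eef_rot: [0.708, -0.092, -0.695, -0.086]
contact_force: [0.2, 0.5, -0.1]
finger_gap: 0.659
clock: 8.37
eef_pos: [0.4532, -0.186, 0.2161]
eef_rot: [0.708, -0.091, -0.695, -0.085]
contact_force: [0.3, -0.1, -0.2]
finger_gap: 0.658
[-0.4361  0.0582  2.1708 -0.0023  0.8931  1.3862] [ 0.4532 -0.186   0.2161] [[ 0.017  -0.2475 -0.9687]
 [-0.0099 -0.9689  0.2474]
 [-0.9998  0.0054 -0.0189]]
[310.1552 169.5526]
```

View pics/w9.png

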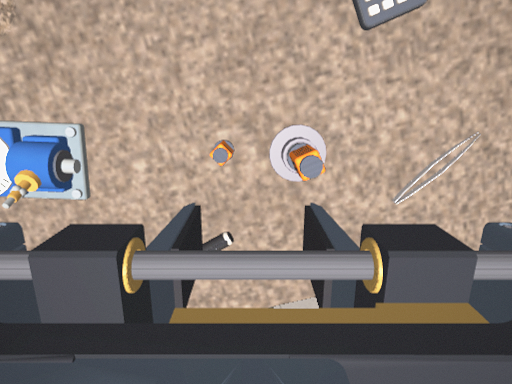

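```bash
python3 - <<'E'
from h import *
im=cv2.imread('pics/w9.png');crop(im,260,115,75,75,10,'pics/w9c.png')
E
```

```text
(no output)
```

View pics/w9c.png

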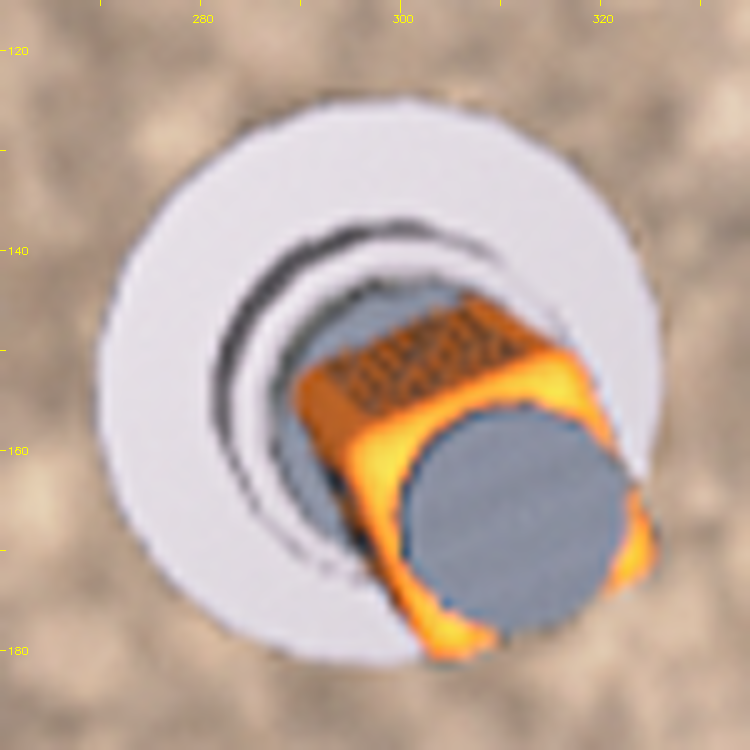

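```bash
python3 - <<'E'
from h import *
np.set_printoptions(precision=4,suppress=True)
st=ctrl.get_state();c=cam('wrist',st);S=cam('side')
print('top',atz(c,(311.5,166.7),.091),tri([(c,(311.5,166.7)),(S,(307.3,165.2))]),'foot',atz(c,(298,152.9),.006))
P=[atz(c,p,.085) for p in [(295,160),(318,150),(325,170.5),(304,180.5)]]
for i in range(4):
    e=P[(i+1)%4]-P[i];print(np.linalg.norm(e),np.degrees(np.arctan2(e[1],e[0])))
print(np.mean(P,0))
E
```

```text
top [ 0.4582 -0.2432  0.091 ] (array([ 0.4574, -0.2436,  0.0894]), [array([0.3, 0.4]), array([-0.2,  0. ])]) foot [ 0.4589 -0.2437  0.006 ]
0.022825990557512485 -80.30784099104896
0.02062826568362628 -172.81509698468184
0.02150838793070163 102.15169794192302
0.021535920171997475 10.849582915613336
[ 0.4583 -0.2434  0.085 ]
```

```bash
cat >> h.py <<'E'
ph=np.radians(15)
def rest_R(deg=-80):
    y=np.array([np.cos(np.radians(deg)),np.sin(np.radians(deg)),0]);B=Rt(np.array([0,0,-1.]),y)
    return B@R.from_rotvec([0,-ph,0]).as_matrix()
def nip_R():
    B=Rt(-n,np.array([np.sin(yaw),-np.cos(yaw),0]))
    return B@R.from_rotvec([0,-ph,0]).as_matrix()
E
python3 - <<'E'
from h import *
np.set_printoptions(precision=4,suppress=True)
print(n,nip_R());print(rest_R())
print(go(np.array([.4575,-.243,.13]),rest_R(),5))
E
```

```text
[-0.4179  0.1206  0.9004] [[ 0.1798 -0.2773 -0.9438]
 [-0.0519 -0.9608  0.2724]
 [-0.9823 -0.     -0.1871]]
[[-0.2549  0.1736 -0.9513]
 [-0.0449 -0.9848 -0.1677]
 [-0.9659  0.      0.2588]]
row shift [ 0.0172  0.011  -0.0034] turn [-4.85 -3.15  0.53]
(array([ 0.0867,  0.0538, -0.0168]), array([-24.2553, -15.7643,   2.6451]))
```

```bash
python3 -m inch '[[[0.0172,0.011,-0.0034],[-4.85,-3.15,0.53]],[[0.0172,0.011,-0.0034],[-4.85,-3.15,0.53]],[[0.0172,0.011,-0.0034],[-4.85,-3.15,0.53]],[[0.0172,0.011,-0.0034],[-4.85,-3.15,0.53]],[[0.0172,0.011,-0.0034],[-4.85,-3.15,0.53]]]' && python3 -m inch '[[[0,0,0],[0,0,0]],[[0,0,0],[0,0,0]],[[0,0,0],[0,0,0]],[[0,0,0],[0,0,0]]]' && python3 - <<'E'
from h import *
np.set_printoptions(precision=4,suppress=True)
st=ctrl.get_state();print(st['joint_pos'],st['eef_pos'])
cv2.imwrite('pics/w10.png',ctrl.get_image('wrist'))
c=cam('wrist',st);print(proj(c,[.4575,-.243,.091]))
print(delta(np.array([.4575,-.243,.064]),rest_R()))
E
```

```text
clock: 8.83
eef_pos: [0.4576, -0.2438, 0.1293]
eef_rot: [-0.606, -0.054, 0.791, -0.071]
contact_force: [-0.5, -0.2, 0.5]
finger_gap: 0.652
clock: 9.17
eef_pos: [0.4575, -0.2435, 0.1311]
eef_rot: [-0.607, -0.052, 0.79, -0.068]
contact_force: [0.8, 0.2, 0.2]
finger_gap: 0.659
[-0.4604  0.3375  2.0417 -0.1851  0.9805  1.059 ] [ 0.4575 -0.2435  0.1311]
[252.1562 203.4064]
(array([ 0.0649, -0.0008, -0.0173]), array([-0.1728, -0.1277, -0.0577]))
```

View pics/w10.png

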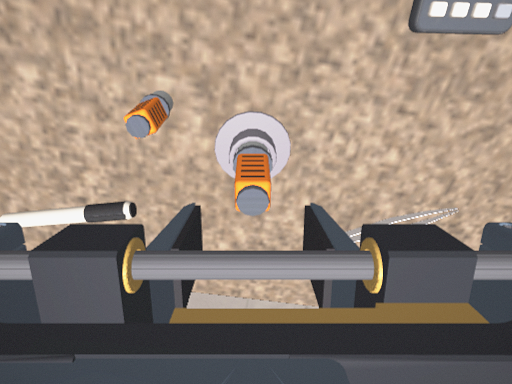

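```bash
python3 -m inch '[[[0.013,-0.0002,-0.0037],[0,0,0]],[[0.016,-0.0002,-0.0046],[0,0,0]],[[0.016,-0.0002,-0.0046],[0,0,0]],[[0.012,-0.0002,-0.0034],[0,0,0]],[[0.008,0,-0.002],[0,0,0]]]' && python3 -m inch '[[[0,0,0],[0,0,0]],[[0,0,0],[0,0,0]],[[0,0,0],[0,0,0]]]' && python3 - <<'E'
from h import *
np.set_printoptions(precision=4,suppress=True)
st=ctrl.get_state();print(st['contact_force'])
print(delta(np.array([.4575,-.243,.064]),rest_R()))
cv2.imwrite('pics/w11.png',ctrl.get_image('wrist'))
crop(ctrl.get_image('side'),255,125,100,85,7,'pics/s11.png')
E
```

```text
clock: 9.63
eef_pos: [0.4574, -0.2428, 0.061]
eef_rot: [-0.606, -0.052, 0.791, -0.068]
contact_force: [0.3, 0.8, -0.5]
finger_gap: 0.658
clock: 9.88
eef_pos: [0.4583, -0.2434, 0.063]
eef_rot: [-0.607, -0.052, 0.79, -0.069]
contact_force: [-0.2, 1.1, 1.2]
finger_gap: 0.658
[-0.1866  1.1065  1.1988]
(array([-0.0008, -0.0005,  0.001 ]), array([-0.1154, -0.0333, -0.032 ]))
```

View pics/s11.png

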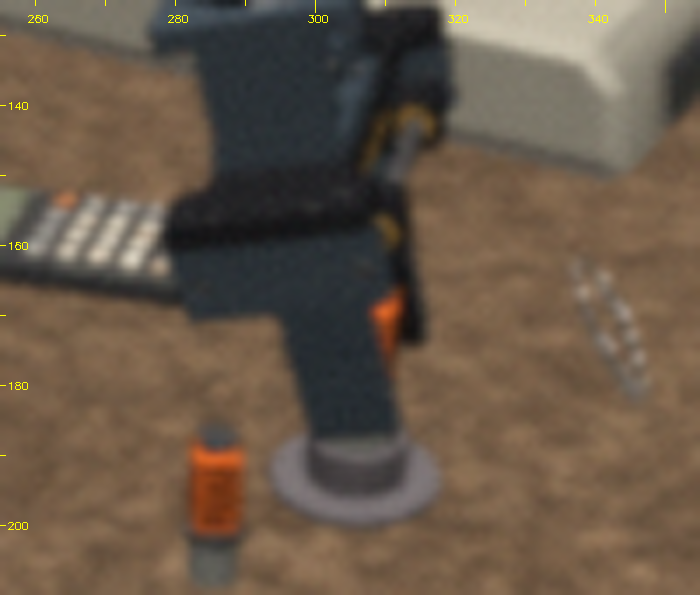

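View pics/w11.png

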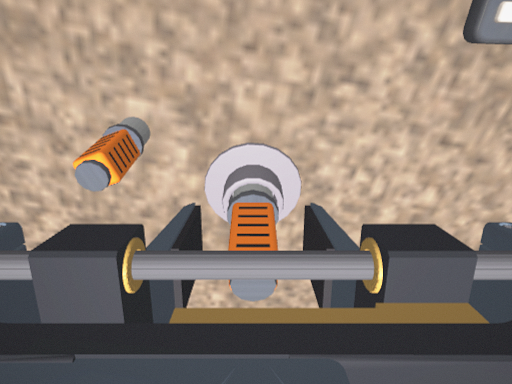

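```bash
python3 -m inch '[[[0,0,0],[0,0,0]],[[0,0,0],[0,0,0]],[[0,0,0],[0,0,0]],[[0,0,0],[0,0,0]],[[0,0,0],[0,0,0]]]' 0 50 && python3 - <<'E'
from h import *
np.set_printoptions(precision=4,suppress=True)
st=ctrl.get_state();print(st['contact_force'],st['eef_pos'],st['finger_gap']*.0912)
print(delta(st['eef_pos']+[0,0,.1]))
E
```

```text
clock: 10.4
eef_pos: [0.458, -0.2432, 0.0625]
eef_rot: [-0.607, -0.052, 0.79, -0.069]
contact_force: [0.4, 0.5, -0.4]
finger_gap: 0.318
[ 0.4227  0.4794 -0.4465] [ 0.458  -0.2432  0.0625] 0.028973557263686115
(array([-0.0966,  0.0001,  0.0259]), array([0., 0., 0.]))
```

```bash
python3 -m inch '[[[0,0,0],[0,0,0]],[[0,0,0],[0,0,0]],[[0,0,0],[0,0,0]]]' && python3 - <<'E'
from h import *
np.set_printoptions(precision=4,suppress=True)
st=ctrl.get_state();print(st['contact_force'],st['eef_pos'],st['finger_gap']*.0912)
E
```

```text
clock: 10.65
eef_pos: [0.458, -0.2432, 0.0625]
eef_rot: [-0.607, -0.052, 0.79, -0.069]
contact_force: [0.2, 0.3, -0.5]
finger_gap: 0.263
[ 0.1764  0.2669 -0.5378] [ 0.458  -0.2432  0.0625] 0.023979720178689757
```

Gripped (24 mm). Lift straight up.

```bash
python3 -m inch '[[[-0.01,0,0.0027],[0,0,0]],[[-0.015,0,0.004],[0,0,0]],[[-0.02,0,0.0054],[0,0,0]],[[-0.025,0,0.0067],[0,0,0]],[[-0.027,0,0.0072],[0,0,0]]]' && python3 -m inch '[[[-0.02,0,0.0054],[0,0,0]],[[-0.02,0,0.0054],[0,0,0]],[[0,0,0],[0,0,0]],[[0,0,0],[0,0,0]],[[0,0,0],[0,0,0]]]' && python3 - <<'E'
from h import *
np.set_printoptions(precision=4,suppress=True)
st=ctrl.get_state();print(st['contact_force'],st['eef_pos'],st['finger_gap']*.0912,st['joint_pos'])
cv2.imwrite('pics/w12.png',ctrl.get_image('wrist'))
im=ctrl.get_image('side');cv2.imwrite('pics/s12f.png',im);crop(im,255,85,120,100,6,'pics/s12.png')
seat=np.array([.507,.0394,.0585])
d=R.from_quat(st['eef_rot']).as_matrix()
B=nip_R();mouth_off=None
print(go(seat+n*(.058+.055),B,9))
E
```

```text
clock: 11.07
eef_pos: [0.4573, -0.2427, 0.1639]
eef_rot: [-0.606, -0.053, 0.791, -0.068]
contact_force: [0.3, -1.1, -1.7]
finger_gap: 0.26
clock: 11.48
eef_pos: [0.4574, -0.2428, 0.2036]
eef_rot: [-0.606, -0.052, 0.791, -0.068]
contact_force: [-0.6, 0.5, -1.8]
finger_gap: 0.263
[-0.5871  0.4934 -1.7727] [ 0.4574 -0.2428  0.2036] 0.0239513128896721 [-0.4591  0.2279  2.0183 -0.1716  1.1148  1.0316]
row shift [ 0.0043 -0.0333  0.0004] turn [ 2.91  2.83 -0.11]
(array([ 0.0276, -0.2909, -0.0628]), array([26.2037, 25.4374, -0.9508]))
```

View pics/s12.png

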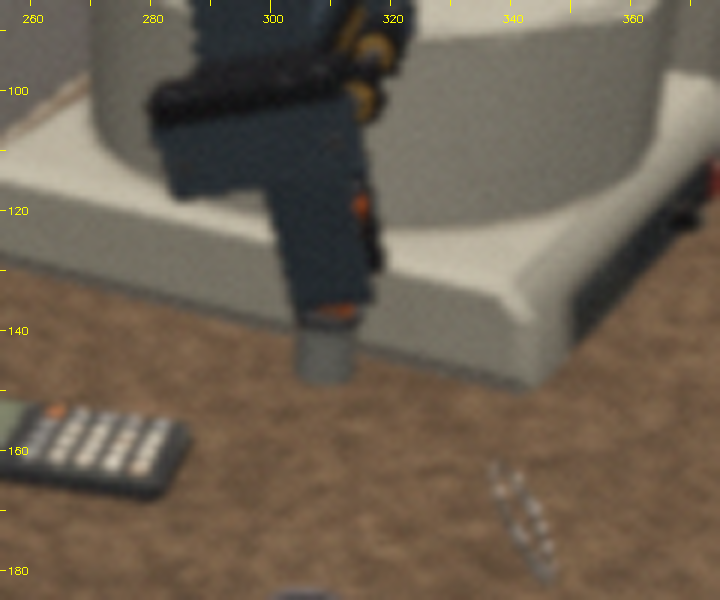

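View pics/w12.png

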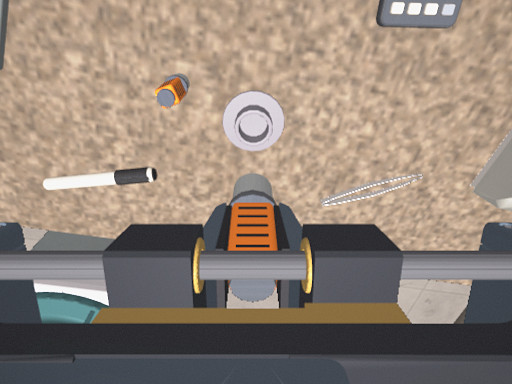

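```bash
python3 -m inch '[[[0.0013,-0.0333,0.0004],[2.91,2.83,-0.11]],[[0.0013,-0.0333,0.0004],[2.91,2.83,-0.11]],[[0.0043,-0.0333,0.0004],[2.91,2.83,-0.11]],[[0.0043,-0.0333,0.0004],[2.91,2.83,-0.11]],[[0.0043,-0.0333,0.0004],[2.91,2.83,-0.11]]]' && python3 -m inch '[[[0.0043,-0.0333,0.0004],[2.91,2.83,-0.11]],[[0.0043,-0.0333,0.0004],[2.91,2.83,-0.11]],[[0.0043,-0.025,0.0004],[2.91,2.83,-0.11]],[[0.0043,-0.02,0.0004],[2.91,2.83,-0.11]],[[0,0,0],[0,0,0]]]' && python3 -m inch '[[[0,0,0],[0,0,0]],[[0,0,0],[0,0,0]],[[0,0,0],[0,0,0]]]' && python3 - <<'E'
from h import *
np.set_printoptions(precision=4,suppress=True)
st=ctrl.get_state();print(st['contact_force'],st['eef_pos'],st['joint_pos'])
seat=np.array([.507,.0394,.0585])
print(go(seat+n*(.0575+.055),nip_R(),3))
E
```

```text
clock: 12.0
eef_pos: [0.4407, -0.0767, 0.1856]
eef_rot: [-0.703, 0.038, 0.71, 0.021]
contact_force: [0.5, -1.0, -2.2]
finger_gap: 0.257
clock: 12.42
eef_pos: [0.4559, 0.0343, 0.1653]
eef_rot: [0.763, -0.108, -0.63, -0.09]
contact_force: [-0.6, -0.7, -3.0]
finger_gap: 0.261
clock: 12.67
eef_pos: [0.4575, 0.0312, 0.1671]
eef_rot: [0.763, -0.108, -0.631, -0.089]
contact_force: [0.2, 0.3, -1.7]
finger_gap: 0.259
[ 0.239   0.2777 -1.7113] [0.4575 0.0312 0.1671] [ 0.0507  0.0295  2.3268 -0.1075  0.6086  1.9851]
row shift [ 0.0021 -0.0072  0.0016] turn [ 0.   -0.03  0.  ]
(array([ 0.0064, -0.0216,  0.0049]), array([ 0.0139, -0.0794,  0.0003]))
```

```bash
python3 -m inch '[[[0.0021,-0.0072,0.0016],[0,0,0]],[[0.0021,-0.0072,0.0016],[0,0,0]],[[0.0021,-0.0072,0.0016],[0,0,0]],[[0,0,0],[0,0,0]],[[0,0,0],[0,0,0]]]' && python3 -m inch '[[[0,0,0],[0,0,0]],[[0,0,0],[0,0,0]]]' && python3 - <<'E'
from h import *
np.set_printoptions(precision=4,suppress=True)
st=ctrl.get_state();print(st['contact_force'],st['eef_pos'],st['joint_pos'])
seat=np.array([.507,.0394,.0585])
print(delta(seat+n*(.0575+.055),nip_R()))
ims={k:ctrl.get_image(k) for k in('wrist','side','scene')}
for k in ims: cv2.imwrite(f'pics/{k}13.png',ims[k])
T=R.from_quat(st['eef_rot']).as_matrix();a=np.array([np.cos(ph),0,-np.sin(ph)])
m=st['eef_pos']+T@(a*.0575);print('mouth pred',m,'above seat',(m-seat)@n,'lat',(m-seat)-((m-seat)@n)*n)
for k in ims: c=cam(k,st);print(k,'mouth',proj(c,m),'top',proj(c,m-T@a*.086),'seat',proj(c,seat),'pin',proj(c,seat+.034*n))
crop(ims['side'],205,180,75,65,10,'pics/s13.png');crop(ims['scene'],180,170,75,60,10,'pics/c13.png')
crop(ims['wrist'],190,140,130,120,5,'pics/w13.png')
E
```

```text
clock: 13.08
eef_pos: [0.4599, 0.0541, 0.1598]
eef_rot: [0.763, -0.107, -0.631, -0.089]
contact_force: [-0.6, -0.5, -1.8]
finger_gap: 0.258
clock: 13.25
eef_pos: [0.46, 0.0536, 0.1601]
eef_rot: [0.764, -0.108, -0.63, -0.089]
contact_force: [-0.1, 0.1, -2.7]
finger_gap: 0.258
[-0.1495  0.1069 -2.6687] [0.46   0.0536 0.1601] [ 0.1037  0.0526  2.32   -0.1264  0.5956  2.0537]
(array([ 0.0003,  0.0006, -0.0001]), array([ 0.0145, -0.1366,  0.0247]))
mouth pred [0.4842 0.0466 0.1084] above seat 0.055358093550569795 lat [0.0003 0.0005 0.0001]
wrist mouth [253.1229 189.4672] top [253.6162 285.9218] seat [253.6861 156.4843] pin [253.8531 175.2453]
side mouth [249.3004 216.8878] top [262.652  192.7874] seat [241.9887 230.5427] pin [246.5414 222.2598]
scene mouth [218.1324 210.5394] top [219.7626 191.156 ] seat [217.4118 221.9919] pin [217.9865 215.061 ]
```

View pics/s13.png

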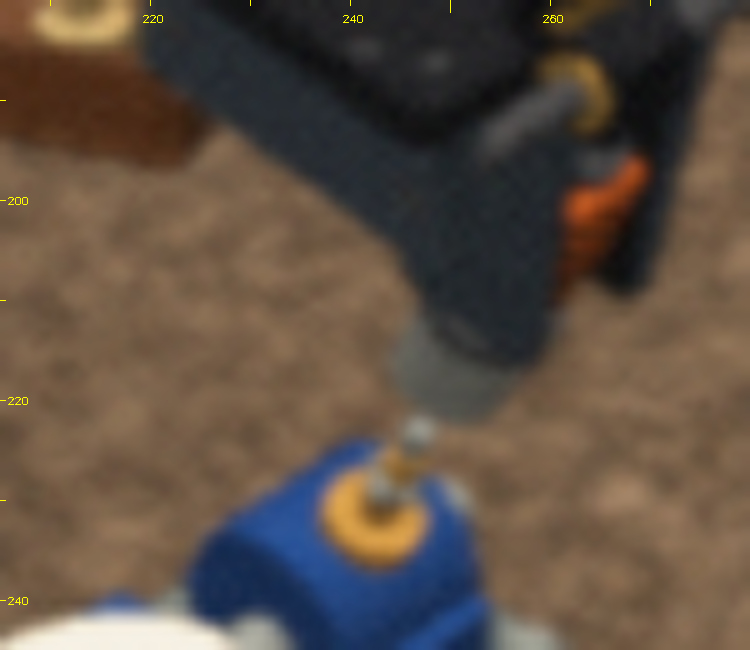

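View pics/c13.png

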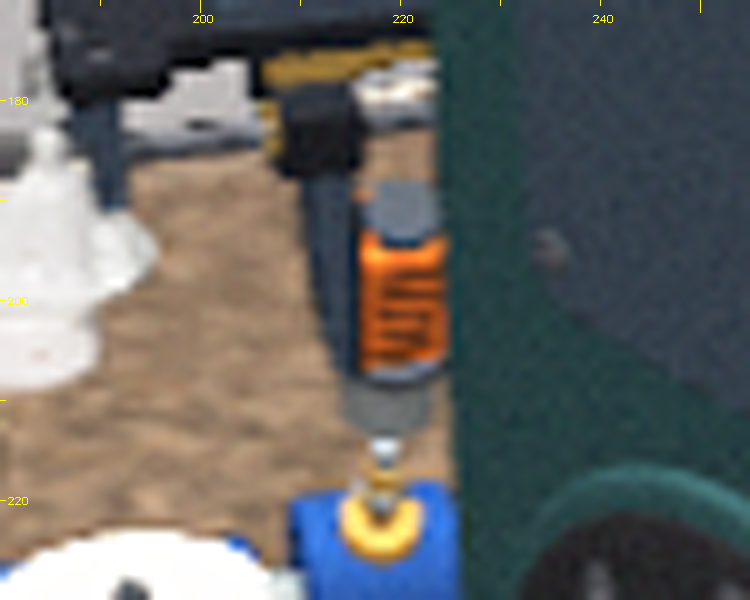

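View pics/w13.png

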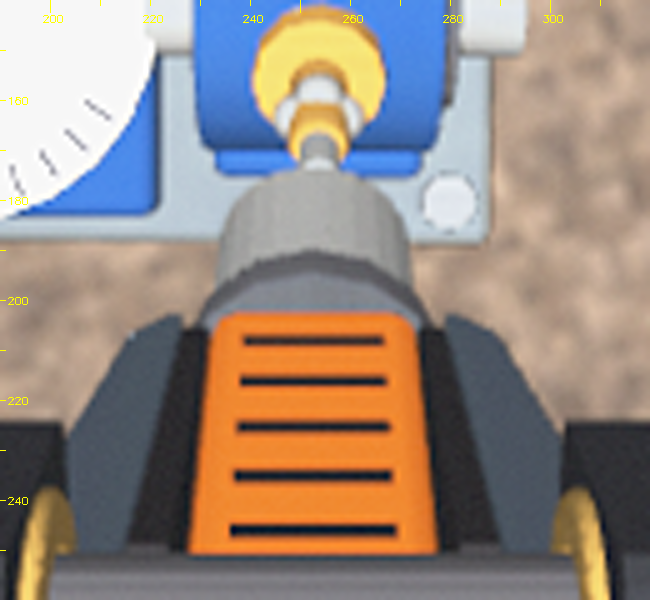

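```bash
cat >> h.py <<'E'
def ring(im,c,ctr,ax,r,col,s,x0,y0):
    u=np.cross(ax,[1,0,0]);u/=np.linalg.norm(u);v=np.cross(ax,u)
    pts=[((proj(c,ctr+r*(np.cos(t)*u+np.sin(t)*v))+.5-[x0,y0])*s-.5).astype(int) for t in np.linspace(0,2*np.pi,60)]
    cv2.polylines(im,[np.array(pts)],True,col,1)
def over(k,im,st,seat,mo,w,name,TCPoff=.0575,dz=0):
    x0,y0,ww,hh,s=w
    o=cv2.resize(im[y0:y0+hh,x0:x0+ww],None,fx=s,fy=s,interpolation=cv2.INTER_CUBIC)
    c=cam(k,st);T=R.from_quat(st['eef_rot']).as_matrix();a=T@np.array([np.cos(ph),0,-np.sin(ph)]);sz=T@np.array([np.sin(ph),0,np.cos(ph)])
    m=st['eef_pos']+a*TCPoff+sz*dz
    for h,r in ((0,.013),(.026,.016),(.032,.016),(.086,.0085)): ring(o,c,m-a*h,a,r,(0,255,0),s,x0,y0)
    for h,r in ((0,.0115),(.024,.005),(.034,.0032)): ring(o,c,seat+n*h,n,r,(255,0,255),s,x0,y0)
    cv2.imwrite(name,o)
E
python3 - <<'E'
from h import *
st=ctrl.get_state();seat=np.array([.507,.0394,.0585])
for k,w in (('wrist',(190,130,130,120,5)),('side',(205,180,75,65,10)),('scene',(180,170,75,60,10))):
    over(k,cv2.imread(f'pics/{k}13.png'),st,seat,None,w,f'pics/o13{k}.png')
E
```

```text
(no output)
```

View pics/o13wrist.png

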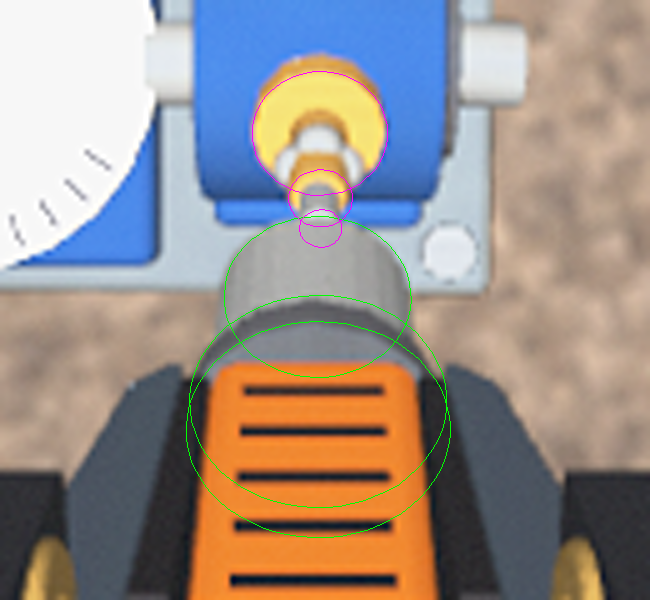

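View pics/o13side.png

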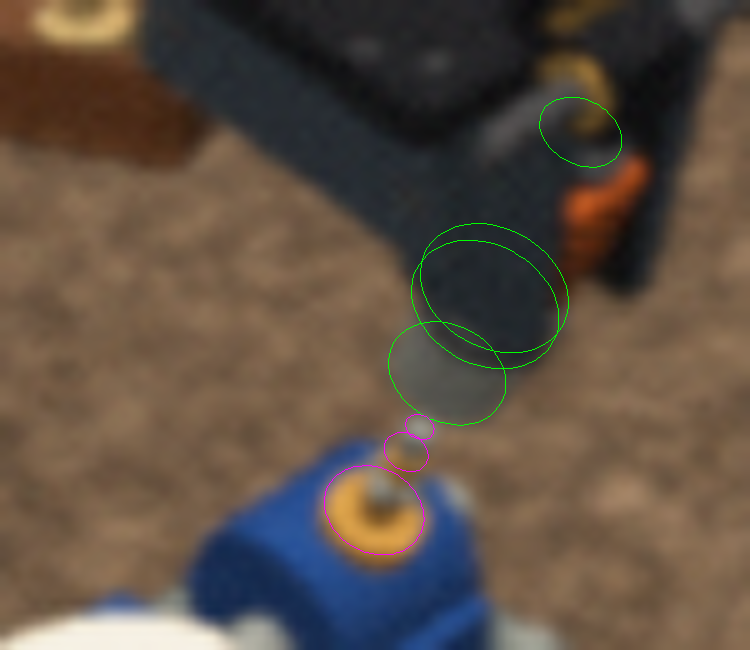

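View pics/o13scene.png

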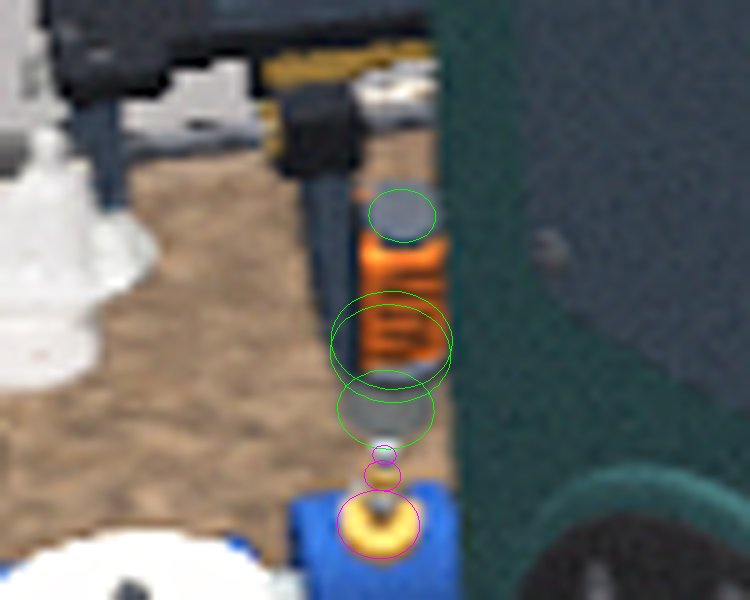

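```bash
python3 -m inch '[[[0.0058,0.0007,-0.0016],[0,0,0]],[[0.0068,0,-0.0018],[0,0,0]],[[0.0068,0,-0.0018],[0,0,0]],[[0,0,0],[0,0,0]],[[0,0,0],[0,0,0]]]' 0 60 && python3 -m inch '[[[0,0,0],[0,0,0]],[[0,0,0],[0,0,0]]]' && cat >> h.py <<'E'
def rep(seat=np.array([.507,.0394,.0585]),off=.0575):
    st=ctrl.get_state();T=R.from_quat(st['eef_rot']).as_matrix();a=np.array([np.cos(ph),0,-np.sin(ph)])
    m=st['eef_pos']+T@(a*off);e=m-seat;h=e@n;lat=e-h*n
    F=st['contact_force']
    print('t %.2f h %.1fmm'%(st['clock'],h*1e3),'lat(tool) mm',np.round(T.T@lat*1e3,2),'F.n %.1f'%(F@n),'F',np.round(F,1),'ang',np.round(np.degrees(R.from_matrix(T.T@nip_R()).as_rotvec()),2),'gap %.4f'%(st['finger_gap']*.0912),'q5 %.3f'%st['joint_pos'][4])
    return st
E
python3 - <<'E'
from h import *
st=rep()
ims={k:ctrl.get_image(k) for k in('wrist','side','scene')}
seat=np.array([.507,.0394,.0585])
for k,w in (('wrist',(190,130,130,120,5)),('side',(205,180,75,65,10)),('scene',(180,170,75,60,10))):
    over(k,ims[k],st,seat,None,w,f'pics/o14{k}.png')
    x,y,ww,hh,s=w;crop(ims[k],x,y,ww,hh,s,f'pics/p14{k}.png')
E
```

```text
clock: 13.82
eef_pos: [0.468, 0.0504, 0.1413]
eef_rot: [0.763, -0.108, -0.631, -0.089]
contact_force: [0.0, -0.4, -1.5]
finger_gap: 0.256
clock: 13.98
eef_pos: [0.4683, 0.0505, 0.1421]
eef_rot: [0.764, -0.108, -0.63, -0.089]
contact_force: [1.0, 0.4, -2.0]
finger_gap: 0.262
t 13.98 h 35.3mm lat(tool) mm [-0.06  0.01 -0.23] F.n -2.1 F [ 1.   0.4 -2. ] ang [ 0.01 -0.14  0.03] gap 0.0239 q5 0.553
```

View pics/p14wrist.png

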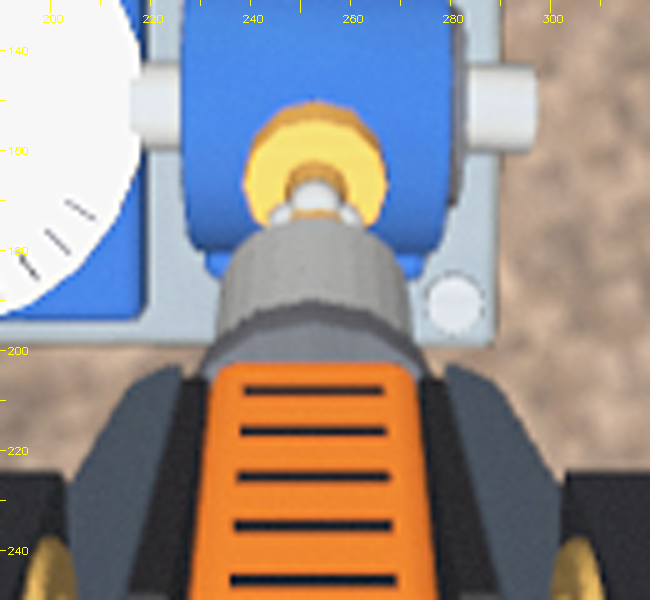

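View pics/o14side.png

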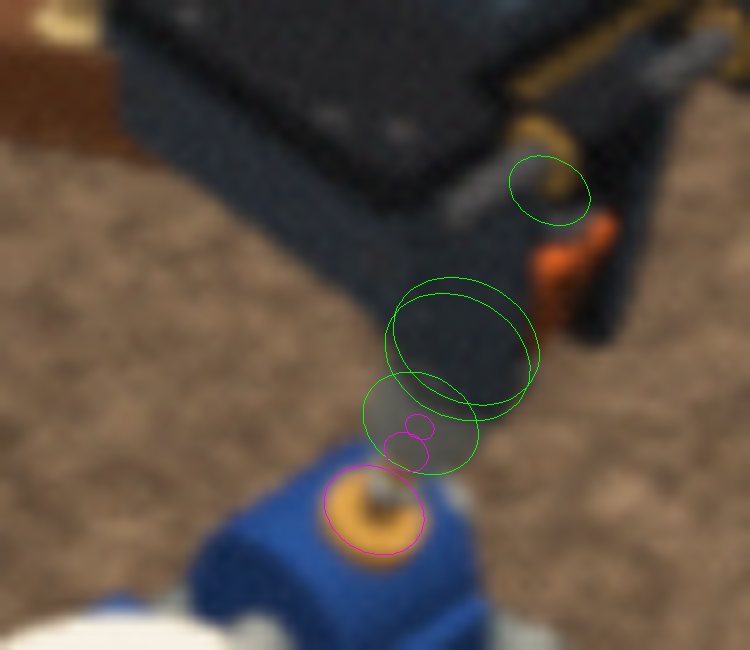

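View pics/p14scene.png

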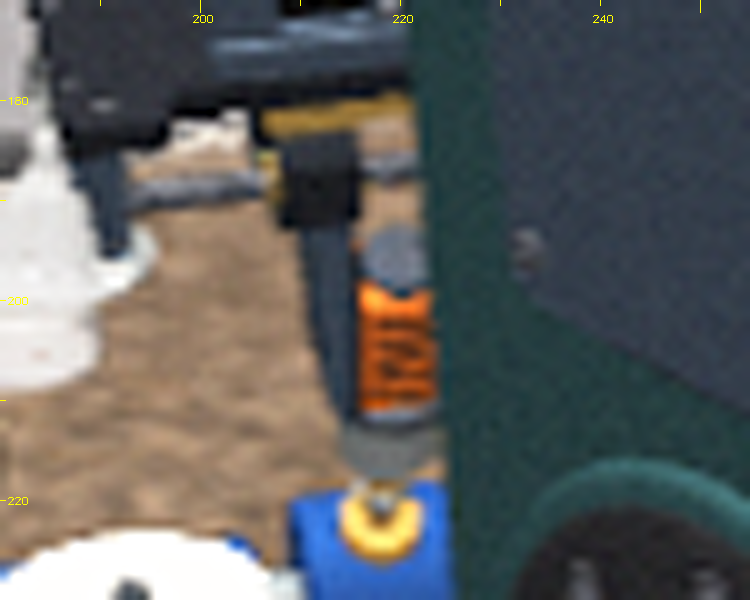

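```bash
python3 -m inch '[[[0.0048,0.0002,-0.0013],[0,0,0]],[[0.0048,0,-0.0013],[0,0,0]],[[0.0048,0,-0.0013],[0,0,0]],[[0,0,0],[0,0,0]],[[0,0,0],[0,0,0]]]' && python3 -m inch '[[[0,0,0],[0,0,0]],[[0,0,0],[0,0,0]]]' && python3 - <<'E'
from h import *
st=rep();print(st['torque'])
ims={k:ctrl.get_image(k) for k in('wrist','side')}
for k,w in (('wrist',(190,130,130,120,5)),('side',(205,180,75,65,10))):
    x,y,ww,hh,s=w;crop(ims[k],x,y,ww,hh,s,f'pics/p15{k}.png')
E
```

```text
clock: 14.55
eef_pos: [0.4743, 0.0484, 0.1281]
eef_rot: [0.763, -0.108, -0.631, -0.089]
contact_force: [-0.3, 1.3, -2.1]
finger_gap: 0.257
clock: 14.72
eef_pos: [0.4745, 0.0485, 0.1287]
eef_rot: [0.764, -0.108, -0.63, -0.089]
contact_force: [0.8, -0.1, -2.3]
finger_gap: 0.259
t 14.72 h 20.4mm lat(tool) mm [-0.06  0.22 -0.24] F.n -2.4 F [ 0.8 -0.1 -2.3] ang [ 0.01 -0.14  0.03] gap 0.0237 q5 0.523
[0.05941057 0.23477904 0.00373595]
```

View pics/p15wrist.png

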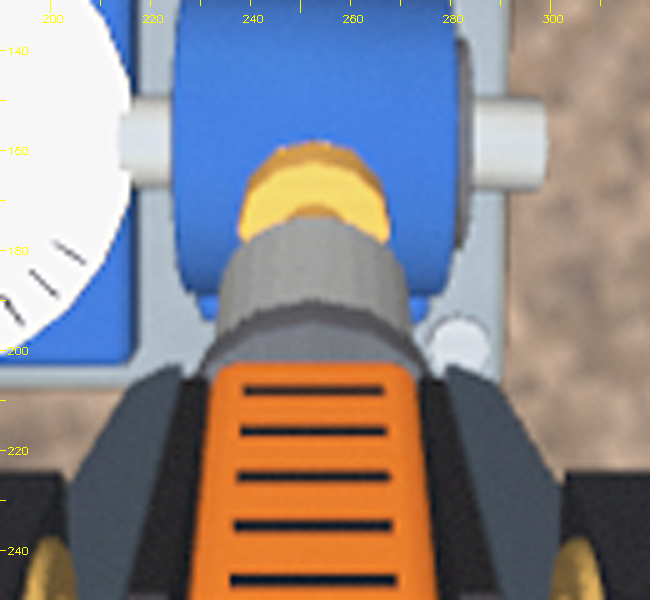

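View pics/p15side.png

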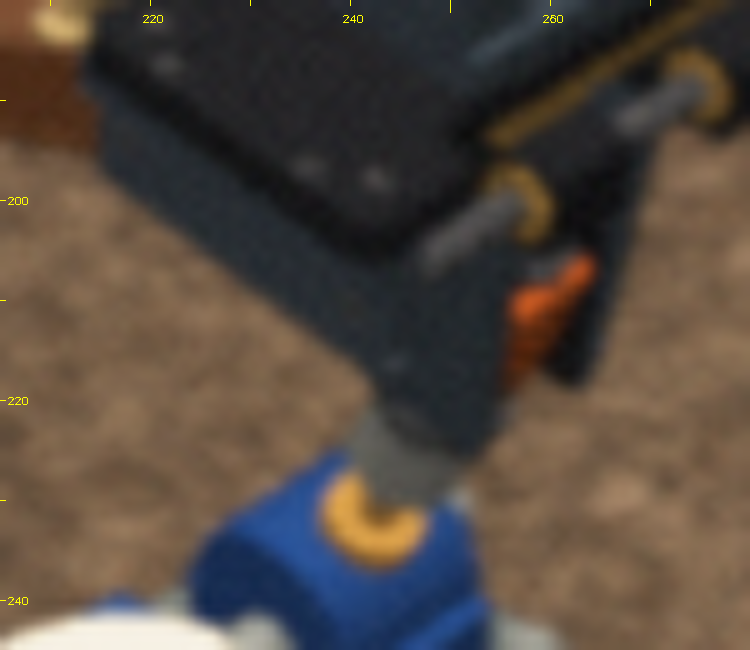

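```bash
python3 -m inch '[[[0.0029,0,-0.0008],[0,0,0]],[[0.0029,0,-0.0008],[0,0,0]],[[0.0019,0,-0.0005],[0,0,0]],[[0,0,0],[0,0,0]],[[0,0,0],[0,0,0]]]' && python3 -c 'from h import *; rep()' && python3 -m inch '[[[0.002,0,-0.0005],[0,0,0]],[[0.002,0,-0.0005],[0,0,0]],[[0,0,0],[0,0,0]],[[0,0,0],[0,0,0]]]' && python3 -c 'from h import *; st=rep();print(st["torque"])'
```

```text
clock: 15.23
eef_pos: [0.4778, 0.0475, 0.1212]
eef_rot: [0.763, -0.108, -0.631, -0.089]
contact_force: [-0.2, -0.3, -2.6]
finger_gap: 0.261
t 15.23 h 12.2mm lat(tool) mm [-0.03  0.3  -0.11] F.n -2.2 F [-0.2 -0.3 -2.6] ang [ 0.01 -0.11  0.01] gap 0.0238 q5 0.507
clock: 15.57
eef_pos: [0.4795, 0.047, 0.1177]
eef_rot: [0.764, -0.108, -0.63, -0.089]
contact_force: [-1.7, 1.1, 0.8]
finger_gap: 0.262
t 15.57 h 8.2mm lat(tool) mm [-0.04  0.25 -0.17] F.n 1.6 F [-1.7  1.1  0.8] ang [ 0.01 -0.13  0.02] gap 0.0239 q5 0.499
[0.21291007 0.4199204  0.01046633]
```

```bash
python3 -m inch '[[[0.0019,0,-0.0005],[0,0,0]],[[0.0019,0,-0.0005],[0,0,0]],[[0,0,0],[0,0,0]],[[0,0,0],[0,0,0]]]' && python3 -c 'from h import *; rep()' && python3 -m inch '[[[0.0019,0,-0.0005],[0,0,0]],[[0.0019,0,-0.0005],[0,0,0]],[[0,0,0],[0,0,0]],[[0,0,0],[0,0,0]]]' && python3 -c 'from h import *; st=rep();print(st["torque"])'
```

```text
clock: 15.9
eef_pos: [0.4812, 0.0466, 0.114]
eef_rot: [0.764, -0.108, -0.63, -0.089]
contact_force: [0.4, 0.1, -4.9]
finger_gap: 0.261
t 15.90 h 4.1mm lat(tool) mm [-0.05  0.24 -0.17] F.n -4.5 F [ 0.4  0.1 -4.9] ang [ 0.01 -0.13  0.02] gap 0.0238 q5 0.491
clock: 16.23
eef_pos: [0.4828, 0.0461, 0.1107]
eef_rot: [0.764, -0.108, -0.63, -0.089]
contact_force: [-5.5, 2.0, 8.5]
finger_gap: 0.262
t 16.23 h 0.4mm lat(tool) mm [-0.06  0.24 -0.22] F.n 10.2 F [-5.5  2.   8.5] ang [ 0.   -0.12  0.02] gap 0.0239 q5 0.484
[ 0.28119082  0.87002651 -0.03007494]
```

```bash
python3 -m inch '[[[0.001,0,-0.0003],[0,0,0]],[[0.001,0,-0.0003],[0,0,0]],[[0,0,0],[0,0,0]],[[0,0,0],[0,0,0]]]' && python3 -c 'from h import *; rep()' && python3 -m inch '[[[0.001,0,-0.0003],[0,0,0]],[[0.001,0,-0.0003],[0,0,0]],[[0,0,0],[0,0,0]],[[0,0,0],[0,0,0]]]' && python3 -c 'from h import *; st=rep();print(st["torque"])'
```

```text
clock: 16.57
eef_pos: [0.4835, 0.046, 0.1101]
eef_rot: [0.763, -0.108, -0.631, -0.089]
contact_force: [-28.7, 3.3, 52.6]
finger_gap: 0.263
t 16.57 h -0.4mm lat(tool) mm [-0.14  0.22 -0.54] F.n 59.8 F [-28.7   3.3  52.6] ang [-0.01 -0.09 -0.01] gap 0.0240 q5 0.484
clock: 16.9
eef_pos: [0.4849, 0.0456, 0.1089]
eef_rot: [0.764, -0.108, -0.63, -0.089]
contact_force: [-31.6, 2.3, 64.0]
finger_gap: 0.259
t 16.90 h -2.2mm lat(tool) mm [-0.35  0.17 -1.33] F.n 71.1 F [-31.6   2.3  64. ] ang [-0.   -0.14 -0.  ] gap 0.0236 q5 0.481
[-0.52905855  3.54611114 -0.34884456]
```

```bash
python3 -m inch '[[[-0.0006,0,0.0002],[0,0,0]],[[0,0,0],[0,0,0]],[[0,0,0],[0,0,0]]]' && python3 - <<'E'
from h import *
st=rep();print(st['torque'])
ims={k:ctrl.get_image(k) for k in('wrist','side')}
for k,w in (('wrist',(190,130,130,120,5)),('side',(205,180,75,65,10))):
    x,y,ww,hh,s=w;crop(ims[k],x,y,ww,hh,s,f'pics/p16{k}.png')
E
```

```text
clock: 17.15
eef_pos: [0.4848, 0.0457, 0.109]
eef_rot: [0.764, -0.108, -0.63, -0.089]
contact_force: [-21.9, 1.8, 45.5]
finger_gap: 0.259
t 17.15 h -2.0mm lat(tool) mm [-0.35  0.09 -1.31] F.n 50.4 F [-21.9   1.8  45.5] ang [ 0.   -0.18  0.02] gap 0.0236 q5 0.480
[-0.4320575   2.42167625 -0.30401407]
```

View pics/p16wrist.png

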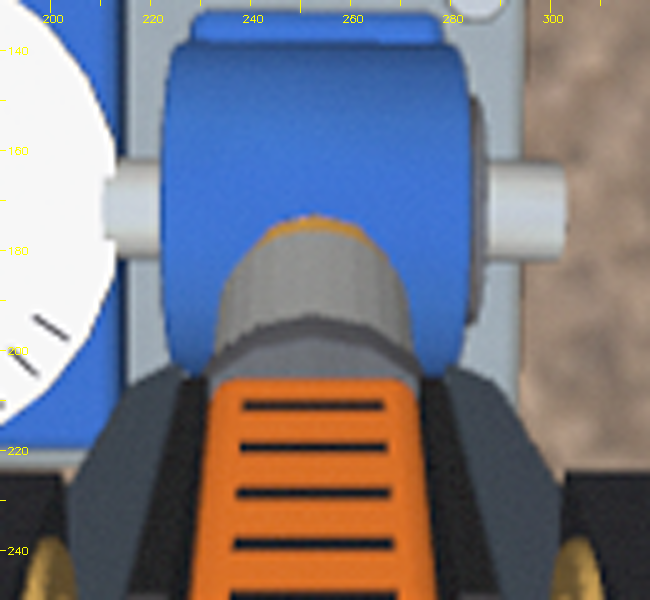

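View pics/p16side.png

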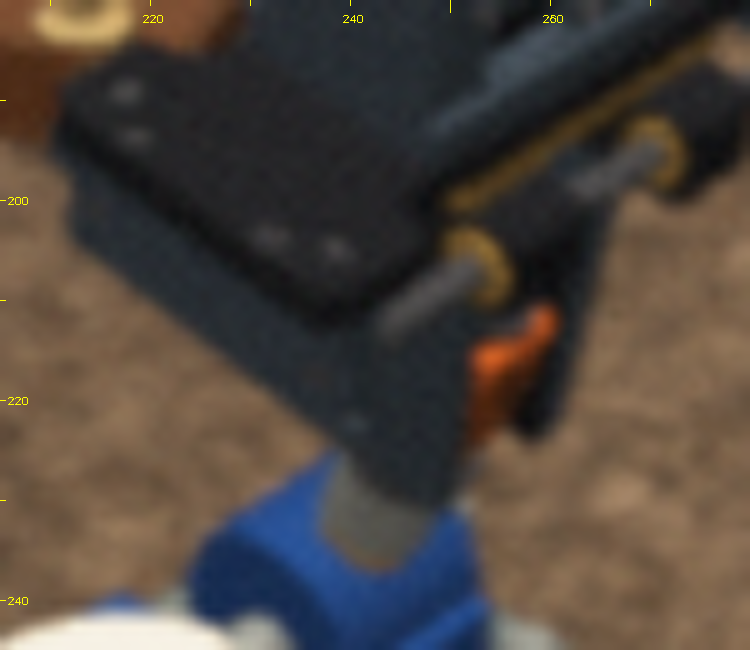

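```bash
python3 -m inch '[[[-0.0005,0,0.0001],[0,0,0]],[[0,0,0],[0,0,0]],[[0,0,0],[0,0,0]]]' && python3 -c 'from h import *; st=rep();print(st["torque"])' && python3 -m inch '[[[0,-0.0003,0],[0,0,0.4]],[[0,0,0],[0,0,0]],[[0,0,0],[0,0,0]]]' && python3 -c 'from h import *; st=rep();print(st["torque"])'
```

```text
clock: 17.5
eef_pos: [0.4847, 0.0457, 0.109]
eef_rot: [0.764, -0.108, -0.63, -0.089]
contact_force: [-14.2, 0.9, 31.4]
finger_gap: 0.265
t 17.50 h -1.9mm lat(tool) mm [-0.34  0.09 -1.28] F.n 34.3 F [-14.2   0.9  31.4] ang [ 0.   -0.19  0.03] gap 0.0242 q5 0.480
[-0.25641761  1.57029842 -0.19447864]
clock: 17.75
eef_pos: [0.4848, 0.0461, 0.109]
eef_rot: [0.763, -0.11, -0.63, -0.087]
contact_force: [-15.1, 0.5, 29.2]
finger_gap: 0.266
t 17.75 h -1.9mm lat(tool) mm [-0.33  0.11 -1.27] F.n 32.6 F [-15.1   0.5  29.2] ang [ 0.01 -0.19 -0.37] gap 0.0242 q5 0.484
[-0.24208207  1.56767442 -0.22229942]
```

```bash
python3 -m inch '[[[0,0.0003,0],[0,0,-0.4]],[[0,0,0],[0,0,0]],[[0,0,0],[0,0,0]],[[0,0,0],[0,0,0]],[[0,0,0],[0,0,0]]]' && python3 -m inch '[[[0,0,0],[0,0,0]],[[0,0,0],[0,0,0]],[[0,0,0],[0,0,0]],[[0,0,0],[0,0,0]],[[0,0,0],[0,0,0]]]' && python3 - <<'E'
from h import *
st=rep();print(st['torque'])
ims={k:ctrl.get_image(k) for k in('wrist','side','scene')}
seat=np.array([.507,.0394,.0585])
for k,w in (('wrist',(190,130,130,120,5)),('side',(205,190,75,60,10)),('scene',(180,170,75,60,10))):
    over(k,ims[k],st,seat,None,w,f'pics/o17{k}.png',TCPoff=.0575-.0018)
cv2.imwrite('pics/s17f.png',ims['side']);cv2.imwrite('pics/w17f.png',ims['wrist']);cv2.imwrite('pics/c17f.png',ims['scene'])
E
```

```text
clock: 18.17
eef_pos: [0.4847, 0.0458, 0.109]
eef_rot: [0.764, -0.108, -0.63, -0.089]
contact_force: [-14.8, 2.2, 30.4]
finger_gap: 0.258
clock: 18.58
eef_pos: [0.4847, 0.0458, 0.109]
eef_rot: [0.764, -0.108, -0.63, -0.089]
contact_force: [-14.0, 1.7, 30.7]
finger_gap: 0.257
t 18.58 h -1.9mm lat(tool) mm [-0.32 -0.04 -1.22] F.n 33.7 F [-14.    1.7  30.7] ang [ 0.   -0.19  0.04] gap 0.0234 q5 0.480
[ 0.03280161  1.63126301 -0.12401598]
```

View pics/o17side.png

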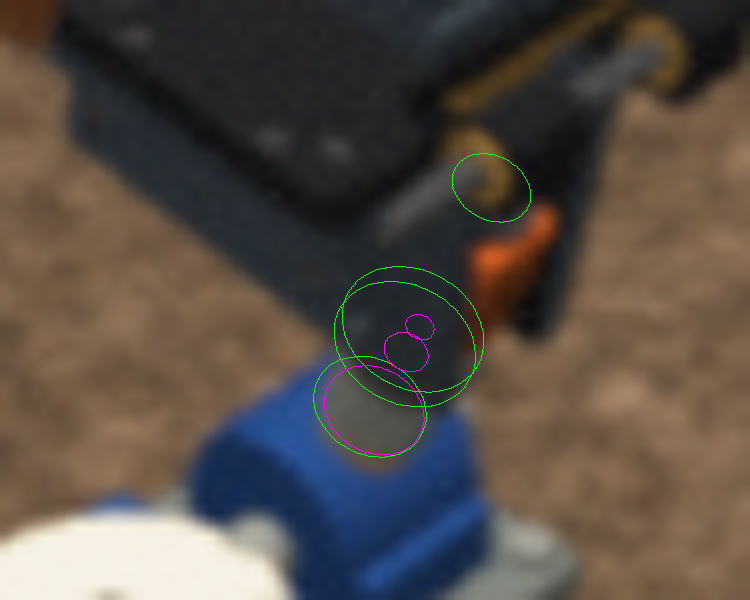

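View pics/o17wrist.png

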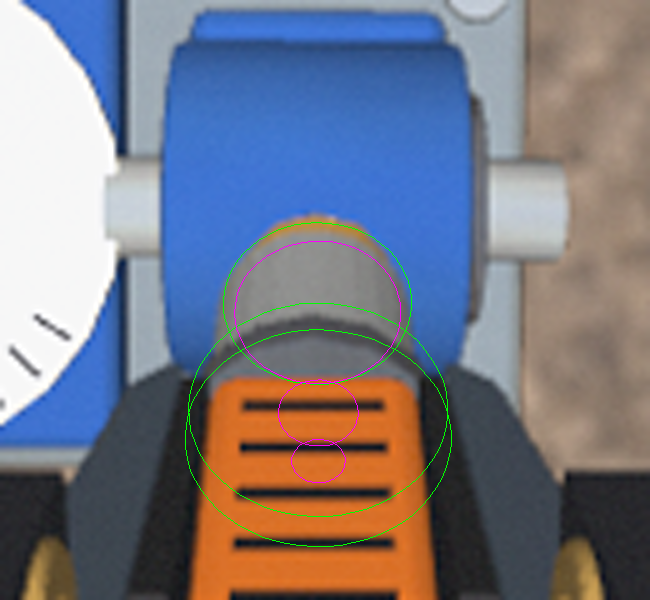

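View pics/s17f.png

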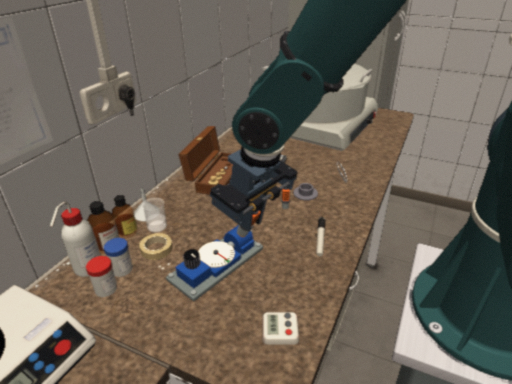

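View pics/w17f.png

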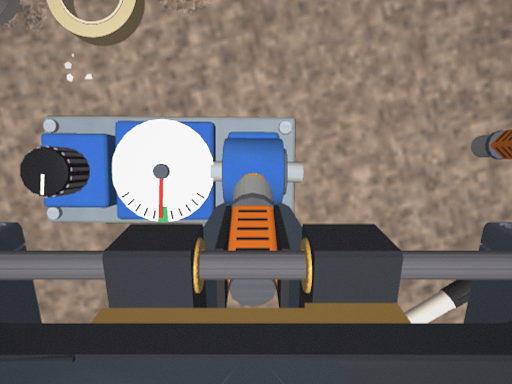

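```bash
python3 - <<'E'
from h import *
a=cv2.imread('pics/wrist13.png');b=cv2.imread('pics/w17f.png')
crop(a,215,165,80,75,9,'pics/cmpa.png');crop(b,215,165,80,75,9,'pics/cmpb.png');crop(b,105,155,110,75,7,'pics/dial17.png')
E
```

```text
(no output)
```

View pics/cmpa.png

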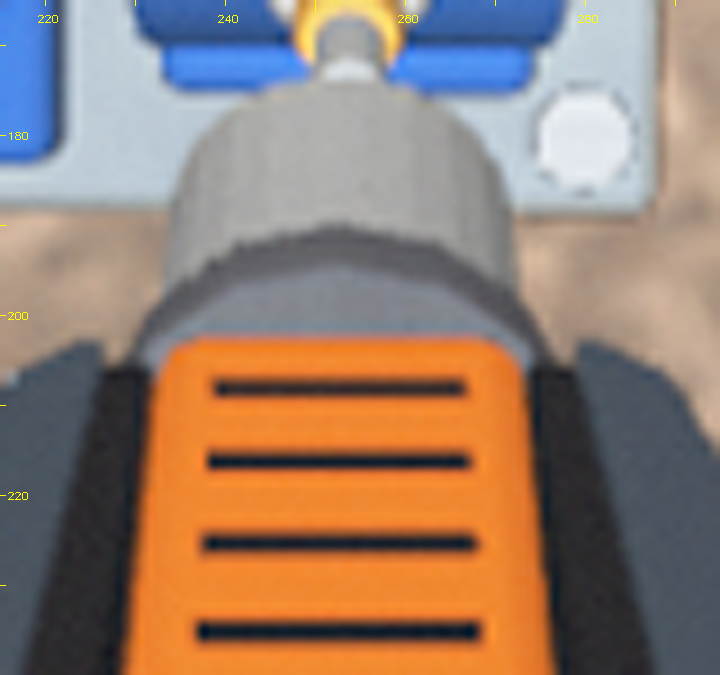

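View pics/cmpb.png

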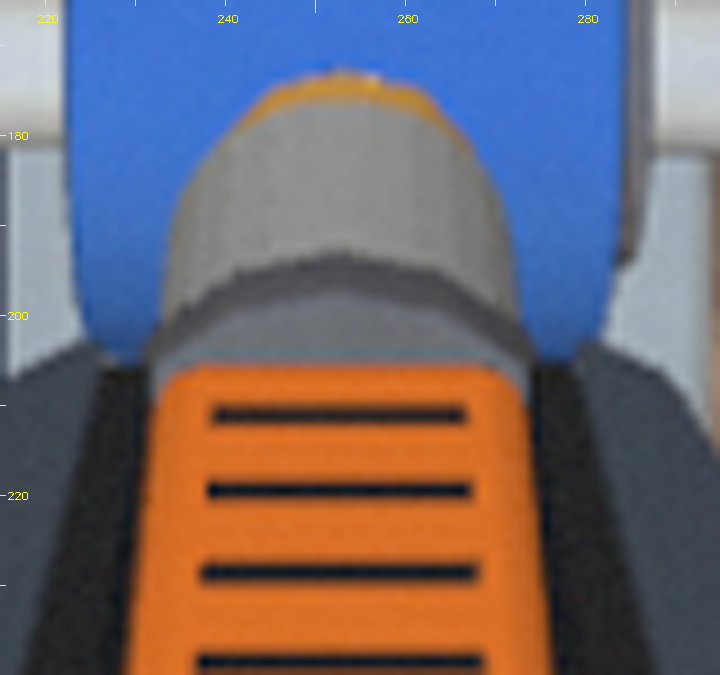

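View pics/dial17.png

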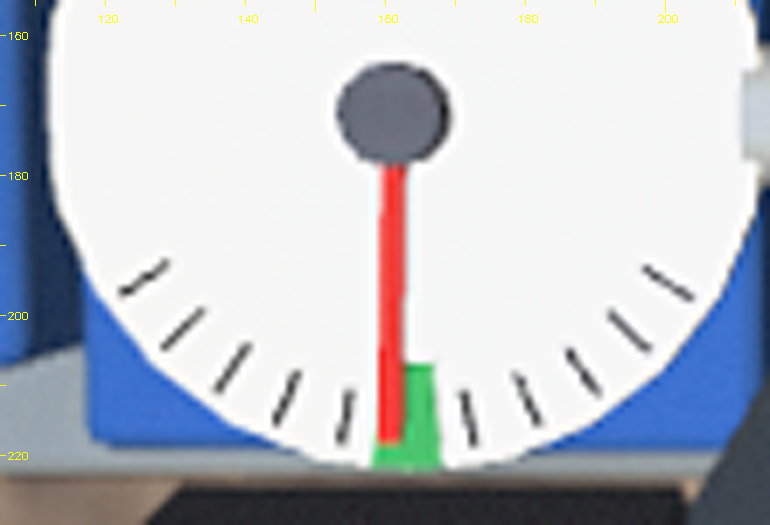

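```bash
python3 -c 'from h import *; rep(); print(ctrl.hand_in())'
```

```text
t 18.73 h -1.9mm lat(tool) mm [-0.33 -0.03 -1.23] F.n 34.5 F [-14.5   1.8  31.3] ang [ 0.   -0.19  0.04] gap 0.0237 q5 0.480
the job is handed in; nothing more can be done
None
```

I turned the knob about 87° clockwise and let go. Then I lifted the larger orange coupler out of its rest and pressed it over the brass nipple. I handed the job in at about 18.7 s, still gripping the coupler at 60 N and pushing it home with about 34 N.

**Pointer:** the last wrist and side pictures show it in the green band. I estimate about 0 ± 0.03 rad, after allowing for the dial's raised hub in the angled wrist view.

**Coupler:** the force built up at the catch, dropped as it snapped over, then rose sharply at the hard stop. No bright seat face was visible after that. I judged "home" from force and pictures only, because the pin depth cannot be read directly.

**Bystanders:** none looked disturbed in the last pictures, judged by eye.

**What went wrong or disagreed:**
- **Overpress:** the axial force briefly reached about 71 N at the seat, and the coupler slid about 2 mm in the grip. I backed off to 34 N. The spacing of the grip's stripes did not change, so it did not appear to tilt in the jaws.
- **Moment reading:** a small sideways moment suggested off-centre contact. A 0.4° test turn made no difference, so I turned it back, and the reading was lower afterwards.

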